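# Load the polarimeter and set its analyser dial

## Robot

A 6-joint arm with a two-finger parallel gripper is mounted at the origin on the work surface. World frame = base frame: x ahead of the robot, y to its left, z up, the work surface at z = 0. Lengths are in m, angles in rad, forces in N, time in s.
With the tool pointing down it reaches from about 0.275 to 0.825 m from the base axis. Payload 5.2 kg.
Tool frame: the origin (TCP) lies at the very end of the fingers, on their centre line; the grasp point (between the pads) lies 19 mm behind it; z points along the fingers, y is the direction in which the jaws open and shut (so a half turn about z gives the same grasp; the last joint's range is limited). The gripper opens to 93 mm and grips with 3 to 60 N. Pads are 15 mm wide; open, the fingers measure 128 mm over their backs; the gripper's body (75 mm by 188 mm) begins 65 mm behind the grasp point.
Start: joints at [-1.375, 0.259, 1.535, -0, 1.348, -0.203], TCP at [0.214, -0.507, 0.219] pointing down, gripper open.
Joint ranges: [-3.14, 3.14], [-0.91, 2.08], [0.19, 2.58], [-1.22, 4.36], [0.22, 2.71], [-3.12, 3.12]. Speed limits (rad/s): [2.57, 2.57, 3.14, 3.14, 3.14, 3.14].

## Interface

Orientations are given as [roll, pitch, yaw] about the fixed x, y, z axes, in that order (R = Rz(yaw) Ry(pitch) Rx(roll)).
In Python, from workcell import manip, imaging gives the robot as it stands.
- The arm moves only by the tool arm_command, never from a script. Its argument "series" is a list of rows, each an object with "slide": the shift along the world's x, y, z in m, a list of three; "dr": the turn, a rotation vector about the world's x, y, z in units of 6 degrees (1.0 is 6 degrees), a list of three; "jaw": the opening in per cent of the stroke, from 0 (shut) to 100 (fully open). In form: [{"slide": [dx, dy, dz], "dr": [ax, ay, az], "jaw": jaw}, ...]. A call has 1 to 5 rows; each row shifts and turns the pose as measured when the row begins; what a row does not reach is not made up. A row lasts 1/12 s, in which the tool goes at most 41.7 mm and 7.16 degrees, less where a joint would pass 70% of its speed; a pose out of reach is approached as far as the arm can. A call is refused whole if a number of a shift passes 0.0417 or a number of a turn 1, either way. A call with a gripper value outside its range is refused whole. The fingers move at their own pace and stop on an object; "squeeze" is the grip in N (left out, the last holds). Time passes only in rows, so rows that do not move let the fingers close. It gives the time, the measured TCP pose, the force and the opening at its end, in the units of the state.
- manip.get_state(): the state, without advancing time (a new reading comes with each control period).
- imaging.camera(name): name is "scene" or "top"; returns a dict with "pixels" (400x640x3 uint8, red, green, blue), "z_map" (400x640 float32, m along the optical axis (not along the pixel's ray), 0 where there is no reading), "fx", "fy", "cx", "cy" (pixels), "world_to_cam" (4x4, takes a point from world to camera coordinates). Camera axes: x right, y up, looking along -z (the intrinsics and any distortion apply to the point x, -y, -z); pixel columns grow to the right and rows downward; lengths in m; the calibration is good to about 2 mm. A picture is of the moment at which its call begins.
- manip.finish_job(): hands the job in, once; it reports no verdict.
Trained networks look in the newest picture that a camera, given by its name, has taken for a name from the list of things; names that differ only in an ending like _2 or _b are one class to them, and where a whole thing is asked for, a point or a joint stands for the part that bears it (a point fixed in the world has none). Each returns a list of dicts, best first, with "score" (0 to 1); they miss things now and then, are a little off and sometimes report something else, mostly with a low value. They report only what shows in the picture. A call takes as long as a camera call. They do not tell look-alikes from the thing itself.
- imaging.look_for(camera, label): "box" ([left, top, right, bottom] in pixels, round what is visible of it).
- imaging.regions_of(camera, label): "pixels" (400x640 bool, what is visible of it) and "box" ([left, top, right, bottom] in pixels, round what is visible of it).
The state is a dict: "time": time; "joints": joint angles; "joint_velocities": joint speeds; "joint_efforts": joint torques, N m; "ee_pos": TCP position; "tool_rot": TCP orientation; "ft_force": force on the tool from outside, world axes, zero at the start; "wrist_torque": the same for the moment, N m; "opening": finger opening in m.
Only numpy, scipy, OpenCV 4.12 (cv2) and the standard library are available. Lean on these libraries where they do the work, as an engineer would, in place of code of your own. Each camera call takes 0.05 s, during which the arm holds its last target.

## Task

Pick up the long sample tube (the one with a bulge near one end) and lower it, without dropping it, into the two V supports of the polarimeter, its bulged end towards the tall lamp housing. Then turn the graduated dial on the sloping panel until its scale reads 60 degrees against the index line, to within 3 degrees, and let go. Leave the short tube and everything else on the bench where it stands.

Things in the scene. Friction and masses are not known exactly. Their poses are not given: they have to be found in the camera images.
- polarimeter: White bench instrument standing fast on the table; base 270 mm front to back, 320 mm wide, 50 mm high. Origin under it on the table; x to its back, y towards its lamp end, z up. In front a sloping grey panel with the dial (the head's upper edge is 143 mm high at x = +5 mm; its rear face leans back to 99 mm high at x = +30 mm); behind it the tube bed along y at x = 105 mm.
- bench (a point): Seat: where the long tube's centre comes to lie, on the axis of a tube resting in both dark V supports and midway between them, 140 mm above the table. Axes as the polarimeter's: y along the bed to the lamp housing. V supports at y = +42 and -42 mm, 14 mm thick, opening upward at 90 degrees, tips 25 mm either side of the axis and 10 mm above it; between them 90 mm free below the axis.
- lamp (a point): Centre of the top of the tall lamp housing, a white box with black slots on top, 75 x 36 mm, 200 mm above the table, at the +y end of the tube bed; its inner face is 124 mm from the seat. At the other end, as far away, stands a lower receiver with a dark horizontal barrel (44 mm diameter).
- tube_center (a point): Centre of the long sample tube, on its axis. y is the axis, towards the bulged end; z up at the start. Glass, 22 mm diameter, 180 mm long over two 30 mm diameter, 14 mm long aluminium caps; bulge 34 mm diameter, 63 to 76 mm from the centre, beside a cap. About 160 g. Starts level in a rest, axis 55 mm above the table.
- rest_a: White rest in which the long tube starts (another just like it holds the short tube): fixed base 60 x 120 x 8 mm, V supports like the polarimeter's at 42 mm either side of the middle along the tube, 14 mm thick, tips 10 mm above the tube's axis; the tube's middle is free on both sides. Origin under its centre, y along the tube.
- tube_bulge (a point): Point on the long tube's axis inside the bulge, 70 mm from its centre.
- short_tube_center (a point): Centre of the other sample tube: 130 mm long, same diameter, straight, no bulge. It lies in the other rest and stays there.
- dial_grip (a point): On the dial's turning axis, in its black grip bar. z: turning axis, square to the sloping panel, leaning 30 degrees from vertical to the front (away from the tube bed). x along the bar to its zero end, y across, turning with the dial. Bar 64 mm long, 14 mm wide, from 27 mm below this point (face of the white 110 mm disc) to 13 mm above it. Panel 40 mm below it, 150 mm upslope, 170 mm wide.
- dial (a joint): Dial reading, rad (60 degrees = 1.047): the scale mark at the index, a black line on the panel uphill of the disc. 0 when the arrow-headed zero mark (at the bar's end with a white line) is at the index; grows anticlockwise seen facing the dial, to 3.14. Scale on the half disc clockwise of zero: marks every 10, long every 30 degrees. Starts at 92 to 143. Stays where left; friction 0.12 N m.
- flask_a: Stoppered long-necked round glass flask, 76 mm wide, 186 mm tall; origin under its centre.
- flask_b: The like, 64 mm wide, 156 mm tall.
- conical_flask: Stoppered conical glass flask, 72 mm wide, 118 mm tall; origin under its centre.
- beaker: Glass beaker, 80 mm wide, 95 mm tall; origin under its centre.
- dropper_bottle: Small amber bottle, 40 mm wide, 85 mm tall; origin under its centre.
- dish: Shallow glass dish, 84 mm wide, 20 mm tall; origin under its centre.
- jar: White plastic jar, 64 mm wide, 75 mm tall; origin under its centre.
Things that resemble listed ones, but are neither listed nor needed, are in the scene too. What is shaped like the part that bears tube_center but brown is not meant.

How it is judged:
By the outcome, as a careful person would: the job done as asked, in the order asked, and still so for the second after the job is handed in, with the robot touching nothing.
It also fails if it takes over 58 s, if anything falls off the work surface, if the arm or the gripper's body presses on something with over 40 N, if the wrist force passes 120 N, or if a joint passes its speed limit or range.

## Working session

There is one attempt and no reset: what is moved stays moved. The work goes in short steps, Python scripts to look and compute and a tool call to move; the robot and the scene stay as the last step left them, time stands still between calls to the robot, and variables do not carry over. Pictures are saved under pics/ and viewed, and the job is handed in when it is done.

Besides the shell and the picture viewer there is one more tool, called after "Call:" as name(argument=value, ...), one argument or row to a line, values as JSON. arm_command: Moves the arm, as the interface text tells. Its arguments: {"type":"object","properties":{"series":{"type":"array"},"squeeze":{"type":"number"}},"required":["series"]}

```bash
ls; mkdir -p pics
cat > h.py <<'E'
import numpy as np, cv2
from workcell import manip, imaging
def snap(cam,name):
    c=imaging.camera(cam); cv2.imwrite(f'pics/{name}.png',c['pixels'][:,:,::-1]); np.savez(f'{cam}.npz',**c); return c
def pts(c):
    z=c['z_map']; v,u=np.mgrid[0:400,0:640]
    x=(u-c['cx'])/c['fx']*z; y=(v-c['cy'])/c['fy']*z
    P=np.stack([x,-y,-z,np.ones_like(z)],-1)
    W=P@np.linalg.inv(c['world_to_cam']).T
    W[z==0]=np.nan
    return W[...,:3]
def proj(c,p):
    q=c['world_to_cam']@np.r_[p,1]; return c['fx']*q[0]/-q[2]+c['cx'], c['fy']*-q[1]/-q[2]+c['cy']
E
python3 - <<'E'
from h import *
for n in ['scene','top']:
    c=snap(n,n+'0'); print([k for k in c], c['fx'],c['fy'],c['cx'],c['cy']); print(c['world_to_cam'].round(3))
    for l in ['tube_center','polarimeter','dial','rest_a','tube_bulge','short_tube_center','dial_grip','flask_a']:
        print(n,l,[(round(d['score'],2),np.round(d['box']).tolist()) for d in imaging.look_for(n,l)][:4])
print(manip.get_state())
E
```

```text
pics
['pixels', 'z_map', 'fx', 'fy', 'cx', 'cy', 'world_to_cam'] 440.3538763667778 440.3538763667778 323.924742108578 199.37715126426042
[[-0.014  1.     0.013  0.053]
 [-0.826 -0.019  0.563  0.346]
 [ 0.563 -0.003  0.827 -1.586]
 [ 0.     0.     0.     1.   ]]
scene tube_center [(0.91, [174.0, 141.0, 208.0, 183.0]), (0.64, [197.0, 177.0, 227.0, 233.0]), (0.37, [275.0, 153.0, 400.0, 276.0])]
scene polarimeter [(0.88, [278.0, 152.0, 396.0, 278.0]), (0.52, [316.0, 218.0, 357.0, 254.0])]
scene dial [(0.85, [318.0, 214.0, 358.0, 259.0])]
scene rest_a [(0.87, [200.0, 186.0, 226.0, 229.0]), (0.64, [403.0, 157.0, 416.0, 176.0]), (0.26, [278.0, 150.0, 397.0, 279.0])]
scene tube_bulge [(0.76, [200.0, 173.0, 223.0, 231.0]), (0.7, [174.0, 138.0, 210.0, 181.0]), (0.58, [375.0, 300.0, 404.0, 334.0])]
scene short_tube_center [(0.69, [456.0, 173.0, 468.0, 210.0]), (0.2, [276.0, 151.0, 396.0, 278.0])]
scene dial_grip [(0.76, [319.0, 218.0, 358.0, 256.0])]
scene flask_a [(0.76, [184.0, 240.0, 212.0, 279.0]), (0.64, [474.0, 240.0, 514.0, 285.0])]
['pixels', 'z_map', 'fx', 'fy', 'cx', 'cy', 'world_to_c
[... 817 characters left out ...]
])]
{'time': 0.9, 'joints': array([-1.37479745e+00,  2.58564388e-01,  1.53500652e+00, -3.53353201e-05,
        1.34801083e+00, -2.02796146e-01]), 'joint_velocities': array([-7.23916601e-04,  5.79357702e-04,  3.18174882e-04, -2.58062610e-05,
        5.06435436e-04,  2.50118050e-04]), 'joint_efforts': array([ 4.78819711e-04, -4.37188125e+01, -2.84311545e+01,  7.18183257e-02,
        3.10649048e-02, -2.39933449e-06]), 'ee_pos': array([ 0.21358018, -0.50683118,  0.2186693 ]), 'tool_rot': array([3.14158890e+00, 3.59547852e-05, 3.98802835e-01]), 'ft_force': array([ 0.85707794, -0.52836418,  0.39639561]), 'wrist_torque': array([ 0.0129061 , -0.00654901, -0.04439766]), 'opening': 0.0929960741908011}
```

Run:
```python
import cv2
a=cv2.imread('pics/top0.png'); cv2.imwrite('pics/top0b.png',cv2.resize(a[120:360,120:520],(800,480),interpolation=3))
a=cv2.imread('pics/scene0.png'); cv2.imwrite('pics/scene0b.png',cv2.resize(a[120:360,150:550],(800,480),interpolation=3))
```

```text
(no output)
```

View pics/top0b.png

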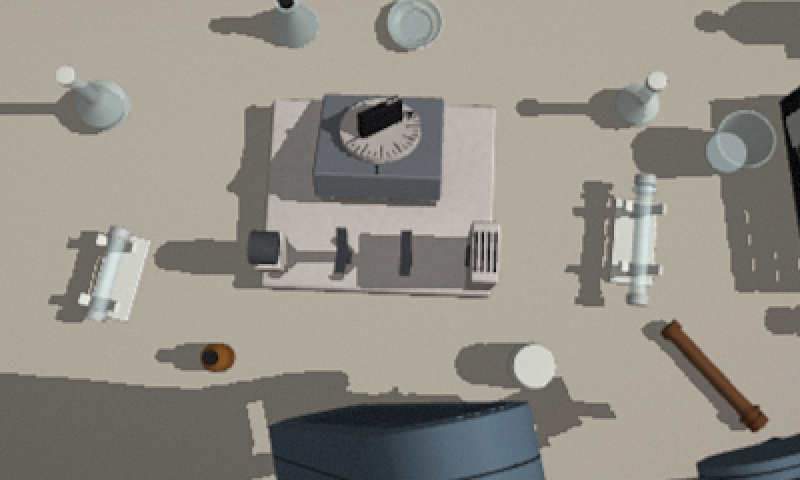

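View pics/scene0b.png

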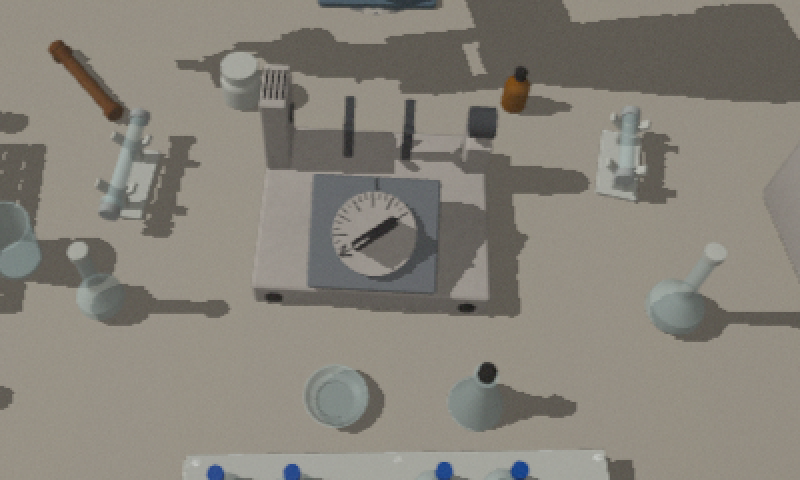

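Run:
```python
import cv2,numpy as np
t=cv2.imread('pics/top0.png'); s=cv2.imread('pics/scene0.png')
r=lambda a,x0,y0,x1,y1,k: cv2.resize(a[y0:y1,x0:x1],None,fx=k,fy=k,interpolation=2)
A=r(t,415,195,470,285,6)
B=r(s,190,165,240,240,7)[:540]
B=cv2.copyMakeBorder(B,0,540-B.shape[0],0,0,0)
cv2.imwrite('pics/tube0.png',np.hstack([A,B]))
A=r(t,280,160,345,225,6);B=r(s,305,200,370,265,6)
cv2.imwrite('pics/dial0.png',np.hstack([A,B]))
```

```text
(no output)
```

View pics/tube0.png

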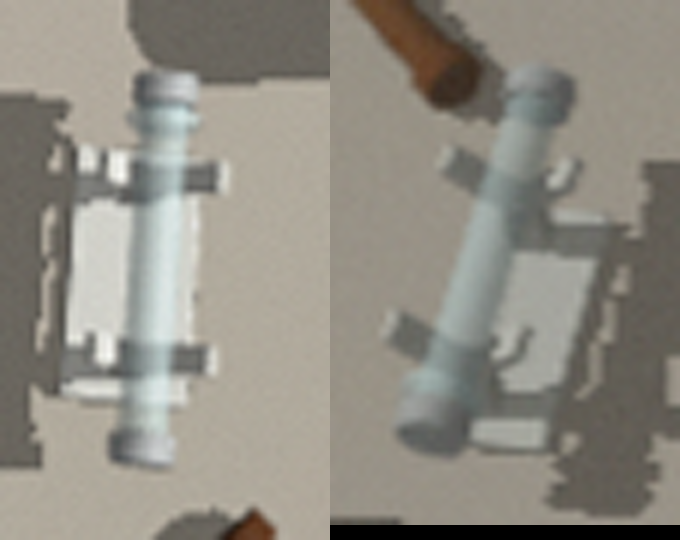

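View pics/dial0.png

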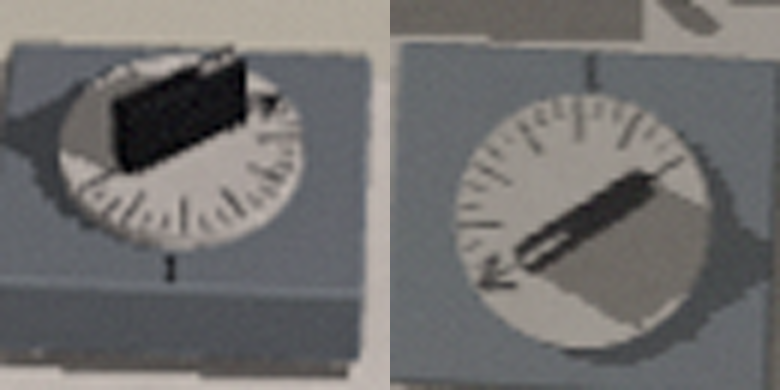

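Run:
```python
from h import *
C={n:dict(np.load(n+'.npz')) for n in['scene','top']}
for n,c in C.items():
    W=pts(c); v,u=np.mgrid[0:400,0:640]
    Z=W[...,2]
    # tube
    bx=dict(scene=(190,165,235,240),top=(425,195,460,285))[n]
    m=(u>=bx[0])&(u<bx[2])&(v>=bx[1])&(v<bx[3])
    T=W[m&(Z>0.052)&(Z<0.09)]
    print(n,'tube n',len(T),T.min(0),T.max(0))
    q=T[:,:2]; mu=q.mean(0); d=np.linalg.svd(q-mu)[2][0]; d*=np.sign(d[0]); s=(q-mu)@d
    print(' mean',mu,'dir',d,'s',s.min(),s.max(),'ctr',mu+d*(s.min()+s.max())/2)
    for k in np.arange(-.09,.09,.012):
        b=T[(s>k)&(s<k+.012)]
        if len(b): print('   ',k.round(3),len(b),b[:,2].max().round(4), ((b[:,:2]-mu)@[-d[1],d[0]]).min().round(4),((b[:,:2]-mu)@[-d[1],d[0]]).max().round(4))
    # lamp top
    bx=dict(scene=(275,145,400,285),top=(240,160,375,275))[n]
    m=(u>=bx[0])&(u<bx[2])&(v>=bx[1])&(v<bx[3])
    L=W[m&(abs(Z-.2)<.008)]; print(' lamp',len(L),L.min(0),L.max(0),cv2.minAreaRect(L[:,:2].astype(np.float32)))
    B=W[m&(abs(Z-.05)<.006)]; print(' base',len(B),cv2.minAreaRect(B[:,:2].astype(np.float32)))
    np.save(n+'W.npy',W)
    G=W[m&(Z<.18)&(Z>.08)]
    print(' ground z', np.nanmedian(Z))
```

```text
scene tube n 607 [ 0.37849083 -0.40558557  0.05200272] [ 0.56261883 -0.33719652  0.07608964]
 mean [ 0.47823425 -0.36976278] dir [ 0.99450583 -0.10468119] s -0.09901032705951847 0.08489983689513782 ctr [ 0.47121776 -0.36902423]
    -0.09 42 0.0726 -0.0151 0.0139
    -0.078 27 0.0702 -0.0111 0.0096
    -0.066 29 0.0711 -0.0256 0.0258
    -0.054 63 0.0701 -0.031 0.0276
    -0.042 44 0.0696 -0.0295 0.0233
    -0.03 31 0.0714 -0.0139 0.0093
    -0.018 26 0.0705 -0.0088 0.0101
    -0.006 23 0.069 -0.011 0.0094
    0.006 29 0.0703 -0.0106 0.0098
    0.018 34 0.0718 -0.0176 0.0236
    0.03 77 0.0704 -0.0321 0.0275
    0.042 43 0.069 -0.0295 0.0252
    0.054 37 0.0761 -0.0168 0.0135
    0.066 39 0.0745 -0.0136 0.0142
    0.078 44 0.0745 -0.0147 0.0133
 lamp 319 [ 0.39713871 -0.16733851  0.19206023] [ 0.47882525 -0.12968978  0.2069051 ] ((0.438078373670578, -0.14827488362789154), (0.03609851002693176, 0.08141685277223587), 87.69310760498047)
 base 5016 ((0.4831436276435852, -0.027638420462608337), (0.35776370763778687, 0.3741939067840576), 87.77301788330078)
 ground z 0.0013625950894866623
to
[... 392 characters left out ...]
05 0.0273
    -0.03 36 0.071 -0.0103 0.0099
    -0.018 34 0.071 -0.01 0.0098
    -0.006 38 0.0715 -0.0112 0.0105
    0.006 34 0.0718 -0.0113 0.0098
    0.018 33 0.0716 -0.0098 0.0094
    0.03 58 0.0709 -0.0319 0.0273
    0.042 79 0.0725 -0.0301 0.0277
    0.054 42 0.0761 -0.012 0.0135
    0.066 44 0.0754 -0.0143 0.0144
    0.078 45 0.0739 -0.0151 0.0135
 lamp 440 [ 0.4021302  -0.16423608  0.19378732] [ 0.47462871 -0.12871865  0.20681895] ((0.4384632408618927, -0.1464674323797226), (0.035013917833566666, 0.07258642464876175), 89.52133178710938)
 base 6354 ((0.5343620777130127, -0.008329406380653381), (0.31994161009788513, 0.2700042724609375), 87.75656127929688)
 ground z 0.0011888755839558618
```

Run:
```python
from h import *
for n in['scene','top']:
    c=dict(np.load(n+'.npz')); W=np.load(n+'W.npy'); v,u=np.mgrid[0:400,0:640]; Z=W[...,2]
    X,Y=W[...,0],W[...,1]; g=c['pixels'].astype(float).mean(-1)
    # V supports
    m=(X>.39)&(X<.49)&(Y>-.1)&(Y<.085)&(Z>.11)&(Z<.16)
    for nm,k in(('V-',Y<0),('V+',Y>=0)):
        q=W[m&k]; 
        if len(q)>5: print(n,nm,len(q),q.min(0).round(4),q.max(0).round(4),q.mean(0).round(4),cv2.minAreaRect(q[q[:,2]>.125][:,:2].astype(np.float32)))
    # panel plane points
    m=(X>.5)&(X<.69)&(Y>-.12)&(Y<.1)&(Z>.055)
    b=c['pixels'].astype(int); 
    P=W[m]; col=b[m]
    for it in range(1):
        blue=(col[:,2]-col[:,0]>8)&(P[:,2]>.06)
        Q=P[blue]; 
        # ransac plane 
        rng=np.random.default_rng(0);best=None
        for i in range(300):
            a=Q[rng.choice(len(Q),3,False)]; nn=np.cross(a[1]-a[0],a[2]-a[0]); L=np.linalg.norm(nn)
            if L<1e-6: continue
            nn/=L; inl=abs((Q-a[0])@nn)<.003
            if best is None or inl.sum()>best.sum(): best=inl
        Q=Q[best]; ctr=Q.mean(0); nn=np.linalg.svd(Q-ctr)[2][2]; nn*=np.sign(nn[2])
        print(n,'panel',len(Q),nn,'lean',np.degrees(np.arccos(nn[2])),'az',np.degrees(np.arctan2(nn[1],nn[0])))
    # box of panel in plane
    e1=np.cross([0,0,1],nn);e1/=np.linalg.norm(e1);e2=np.cross(nn,e1)
    q=np.stack([(Q-ctr)@e1,(Q-ctr)@e2],1).astype(np.float32); r=cv2.minAreaRect(q); print(' rect',r,'centre3d',ctr+e1*r[0][0]+e2*r[0][1])
    A=W[m]; h=(A-ctr)@nn
    D=A[(h>.008)&(h<.018)&(A[:,2]>.06)]; q=np.stack([(D-ctr)@e1,(D-ctr)@e2],1).astype(np.float32); print(' disc',len(D),np.median((D-ctr)@nn),cv2.minEnclosingCircle(q), (ctr+e1*q.mean(0)[0]+e2*q.mean(0)[1]))
    (a,bb),_=cv2.minEnclosingCircle(q); print(' disc c3d(on panel)',ctr+a*e1+bb*e2)
    D=A[(h>.045)&(h<.06)]; q=np.stack([(D-ctr)@e1,(D-ctr)@e2],1).astype(np.float32); r=cv2.minAreaRect(q); print(' bar',len(D),np.median((D-ctr)@nn),r, ctr+e1*r[0][0]+e2*r[0][1]+nn*np.median((D-ctr)@nn))
```

```text
scene V- 97 [ 0.412  -0.0561  0.1109] [ 0.4715 -0.042   0.1536] [ 0.4378 -0.0484  0.1368] ((0.4416447877883911, -0.048370011150836945), (0.013614418916404247, 0.059685949236154556), 87.34954071044922)
scene V+ 96 [0.4188 0.0279 0.11  ] [0.4757 0.0418 0.1513] [0.4418 0.0348 0.1363] ((0.44725948572158813, 0.035164423286914825), (0.012685809284448624, 0.05688230320811272), 88.70726013183594)
scene panel 79 [ 0.50739551 -0.01212343  0.86162801] lean 30.500130305424893 az -1.368733848942799
 rect ((0.003212660551071167, -0.027059219777584076), (0.14356517791748047, 0.15989157557487488), 88.56011962890625) centre3d [ 0.60680874 -0.01343357  0.10677944]
 disc 1215 0.012896012895115798 ((0.0035521506797522306, -0.02881261706352234), 0.0549468956887722) [ 0.6084042  -0.01280958  0.10584868]
 disc c3d(on panel) [ 0.60832719 -0.01313026  0.10588952]
 bar 143 0.05300529896569912 ((0.0031960848718881607, -0.02851676195859909), (0.06344857066869736, 0.013833356089890003), 34.79853439331055) [ 0.63495849 -0.01412274  0.15171052]
top V- 126 [ 0.4137 -0.0543  0.1225] [ 0.471  -0.0389  0.1539] [ 0.443
[... 252 characters left out ...]
), (0.013729793019592762, 0.058496613055467606), 88.06084442138672)
top panel 501 [ 0.50031215 -0.02429249  0.86550426] lean 30.059664438885097 az -2.779794019831075
 rect ((0.009726524353027344, -0.013772398233413696), (0.1472318172454834, 0.1640506386756897), 89.82693481445312) centre3d [ 0.60584574 -0.01324824  0.1073728 ]
 disc 695 0.013287309339990878 ((0.011265945620834827, -0.017012029886245728), 0.05670939013361931) [ 0.59912519 -0.01242748  0.11128071]
 disc c3d(on panel) [ 0.60872101 -0.01184661  0.10575006]
 bar 131 0.05178921435650754 ((0.01166036818176508, -0.01672535389661789), (0.0647653266787529, 0.017877694219350815), 37.651424407958984) [ 0.63440309 -0.01269871  0.15071744]
```

Call:
arm_command(
  series=[
    {"slide": [0.01, 0.0056, 0], "dr": [0, 0, 1], "jaw": 100},
    {"slide": [0.01, 0.0056, 0], "dr": [0, 0, 1], "jaw": 100},
    {"slide": [0.01, 0.0056, 0], "dr": [0, 0, 1], "jaw": 100},
    {"slide": [0.01, 0.0056, 0], "dr": [0, 0, 1], "jaw": 100},
    {"slide": [0.01, 0.0056, 0], "dr": [0, 0, 1], "jaw": 100},
  ],
  squeeze=25,
)

```text
time: 1.32
ee_pos: [0.2631, -0.4793, 0.2186]
tool_rot: [3.141, 0.001, 0.939]
ft_force: [0.1, 0.4, 0.6]
opening: 0.0933
```

Call:
arm_command(
  series=[
    {"slide": [0.0104, 0.0056, 0], "dr": [0, 0, 1], "jaw": 100},
    {"slide": [0.0104, 0.0056, 0], "dr": [0, 0, 1], "jaw": 100},
    {"slide": [0.0104, 0.0056, 0], "dr": [0, 0, 1], "jaw": 100},
    {"slide": [0.0104, 0.0056, 0], "dr": [0, 0, 1], "jaw": 100},
    {"slide": [0.0104, 0.0056, 0], "dr": [0, 0, 1], "jaw": 100},
  ],
)

```text
time: 1.73
ee_pos: [0.3175, -0.4499, 0.2187]
tool_rot: [3.141, 0.001, 1.489]
ft_force: [0.5, -0.6, -0.3]
opening: 0.0929
```

Call:
arm_command(
  series=[
    {"slide": [0.0104, 0.0056, 0], "dr": [0, 0, 1], "jaw": 100},
    {"slide": [0.0104, 0.0056, 0], "dr": [0, 0, 1], "jaw": 100},
    {"slide": [0.0104, 0.0056, 0], "dr": [0, 0, 1], "jaw": 100},
    {"slide": [0.0104, 0.0056, 0], "dr": [0, 0, 1], "jaw": 100},
    {"slide": [0.0104, 0.0056, 0], "dr": [0, 0, 1], "jaw": 100},
  ],
)

```text
time: 2.15
ee_pos: [0.3721, -0.4202, 0.2188]
tool_rot: [3.141, 0.002, 2.04]
ft_force: [0.0, 0.2, -0.2]
opening: 0.0928
```

Call:
arm_command(
  series=[
    {"slide": [0.0104, 0.0056, 0], "dr": [0, 0, 1], "jaw": 100},
    {"slide": [0.0104, 0.0056, 0], "dr": [0, 0, 1], "jaw": 100},
    {"slide": [0.0104, 0.0056, 0], "dr": [0, 0, 1], "jaw": 100},
    {"slide": [0.0104, 0.0056, 0], "dr": [0, 0, 1], "jaw": 100},
    {"slide": [0.0104, 0.0056, 0], "dr": [0, 0, 1], "jaw": 100},
  ],
)

```text
time: 2.57
ee_pos: [0.4268, -0.3906, 0.2188]
tool_rot: [3.141, 0.002, 2.591]
ft_force: [0.3, -0.4, 0.8]
opening: 0.0928
```

Call:
arm_command(
  series=[
    {"slide": [0.011, 0.0055, 0], "dr": [0, 0, 1], "jaw": 100},
    {"slide": [0.011, 0.0055, 0], "dr": [0, 0, 1], "jaw": 100},
    {"slide": [0.011, 0.0055, 0], "dr": [0, 0, 1], "jaw": 100},
    {"slide": [0.008, 0.004, 0], "dr": [0, 0, 0.8], "jaw": 100},
    {"slide": [0, 0, 0], "dr": [0, 0, 0], "jaw": 100},
  ],
)

```text
time: 2.98
ee_pos: [0.4715, -0.3677, 0.2187]
tool_rot: [3.141, 0.002, 3.015]
ft_force: [0.2, 0.7, 0.3]
opening: 0.0928
```

Call:
arm_command(
  series=[
    {"slide": [0, 0, -0.035], "dr": [0, 0, 0.2], "jaw": 100},
    {"slide": [0, 0, -0.035], "dr": [0, 0, 0], "jaw": 100},
    {"slide": [0, 0, -0.035], "dr": [0, 0, 0], "jaw": 100},
    {"slide": [0, 0, -0.02], "dr": [0, 0, 0], "jaw": 100},
    {"slide": [0, 0, 0], "dr": [0, 0, 0], "jaw": 100},
  ],
)

```text
time: 3.4
ee_pos: [0.4719, -0.3695, 0.0931]
tool_rot: [-3.135, 0.009, 3.026]
ft_force: [-0.5, 0.8, -0.4]
opening: 0.0931
```

Run:
```python
from h import *
print(manip.get_state()['ee_pos'],manip.get_state()['tool_rot'])
t=snap('top','top1')['pixels'];s=snap('scene','scene1')['pixels']
r=lambda a,x0,y0,x1,y1,k: cv2.resize(a[y0:y1,x0:x1,::-1],None,fx=k,fy=k,interpolation=2)
cv2.imwrite('pics/g1.png',np.hstack([r(t,390,190,490,290,4),r(s,160,150,260,250,4)]))
```

```text
[ 0.47193862 -0.36953616  0.09307544] [-3.13534761  0.00864652  3.02571728]
```

View pics/g1.png

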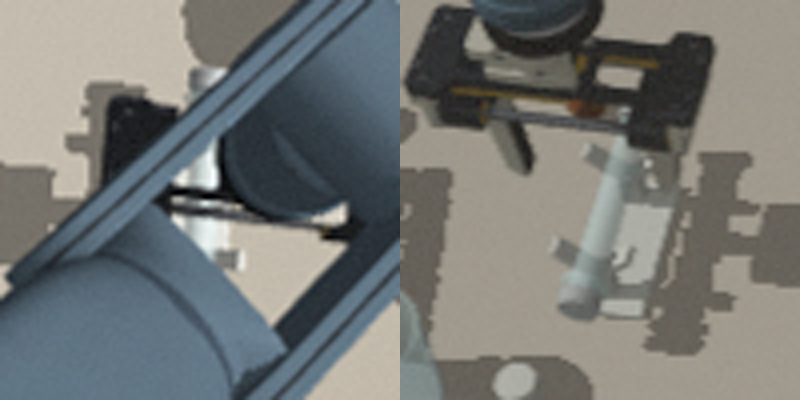

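Call:
arm_command(
  series=[
    {"slide": [0, 0.0015, -0.02], "dr": [0.07, 0.08, 0.05], "jaw": 100},
    {"slide": [0, 0, -0.018], "dr": [0, 0, 0], "jaw": 100},
    {"slide": [0, 0, -0.014], "dr": [0, 0, 0], "jaw": 100},
    {"slide": [0, 0, -0.003], "dr": [0, 0, 0], "jaw": 100},
    {"slide": [0, 0, 0], "dr": [0, 0, 0], "jaw": 100},
  ],
)

```text
time: 3.92
ee_pos: [0.4784, -0.3772, 0.0523]
tool_rot: [-3.125, 0.018, 3.026]
ft_force: [-0.1, 0.2, 0.4]
opening: 0.0931
```

Run:
```python
from h import *
s=manip.get_state(); print(s['joints'].round(3),s['ee_pos'],s['joint_efforts'].round(2),s['wrist_torque'])
```

```text
[-8.500e-01  5.010e-01  1.613e+00 -1.000e-03  1.004e+00 -2.305e+00] [ 0.47844941 -0.37720243  0.05228344] [ 1.000e-02 -5.139e+01 -2.308e+01 -6.000e-02 -2.100e-01 -1.000e-02] [ 0.08887002 -0.17817685 -0.01495617]
```

Run:
```python
from h import *
s=snap('scene','scene2')['pixels'];t=snap('top','top2')['pixels']
r=lambda a,x0,y0,x1,y1,k: cv2.resize(a[y0:y1,x0:x1,::-1],None,fx=k,fy=k,interpolation=2)
cv2.imwrite('pics/g2.png',r(s,130,60,290,260,3)); cv2.imwrite('pics/g2t.png',r(t,330,140,530,340,3))
s=manip.get_state(); print(s['time'],s['joints'].round(3),s['ee_pos'],s['joint_velocities'])
```

```text
4.0167 [-8.500e-01  5.000e-01  1.612e+00 -1.000e-03  1.004e+00 -2.305e+00] [ 0.47875589 -0.37742364  0.05291212] [ 0.00098046 -0.00346446  0.00365872  0.00106996 -0.00447068 -0.00485562]
```

View pics/g2.png

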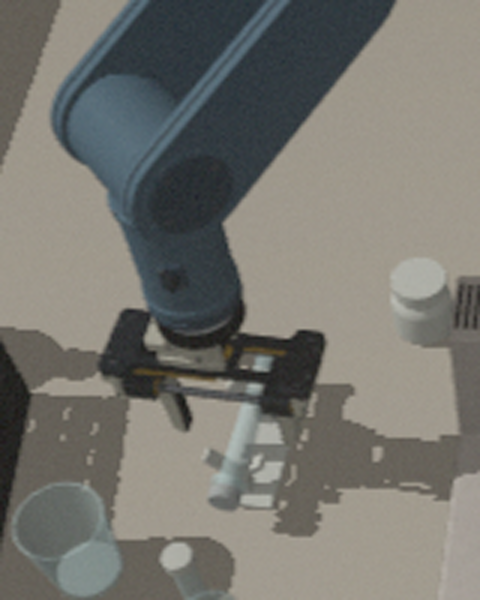

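View pics/g2t.png

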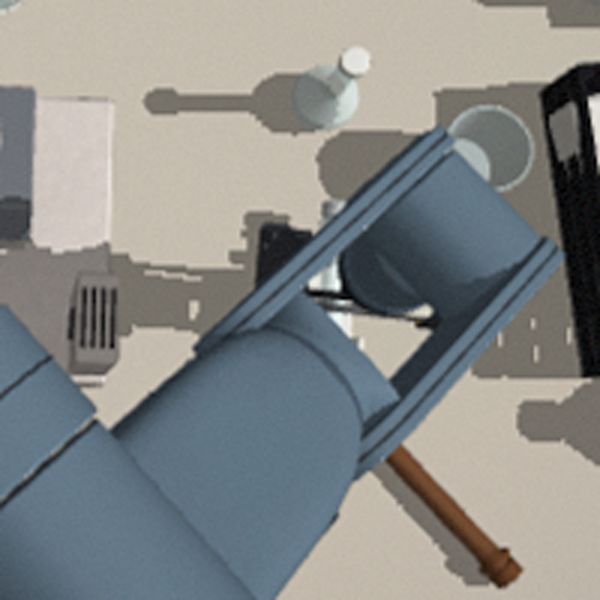

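Call:
arm_command(
  series=[
    {"slide": [-0.004, 0.004, 0.01], "dr": [0.1, 0.1, 0], "jaw": 100},
    {"slide": [0, 0, 0], "dr": [0, 0, 0], "jaw": 100},
  ],
)

```text
time: 4.18
ee_pos: [0.4756, -0.3746, 0.066]
tool_rot: [-3.131, 0.009, 3.026]
ft_force: [1.1, -0.8, 0.7]
opening: 0.0926
```

Run:
```python
from h import *
s=manip.get_state(); print(s['time'],s['joints'].round(4),s['ee_pos'],s['tool_rot'],s['joint_efforts'].round(2),s['wrist_torque'],s['ft_force'])
```

```text
4.1833 [-8.5020e-01  4.8430e-01  1.6005e+00 -1.9000e-03  1.0426e+00 -2.3042e+00] [ 0.47560802 -0.37459506  0.06601732] [-3.13086073  0.00943313  3.02581623] [ 2.000e-02 -5.006e+01 -2.256e+01 -8.000e-02  5.600e-01  1.000e-02] [ 0.07299561 -0.17324054 -0.00177318] [ 1.10309899 -0.84293068  0.68455383]
```

Call:
arm_command(
  series=[
    {"slide": [-0.004, 0.006, -0.003], "dr": [0.09, 0.1, 0.05], "jaw": 100},
    {"slide": [0, 0, 0], "dr": [0, 0, 0], "jaw": 100},
  ],
)

```text
time: 4.35
ee_pos: [0.4724, -0.3694, 0.0652]
tool_rot: [-3.136, 0.001, 3.031]
ft_force: [-0.2, 0.2, 0.4]
opening: 0.0933
```

```bash
cat > st.py <<'E'
from h import *
s=manip.get_state(); print(s['time'],s['joints'].round(4),s['ee_pos'].round(4),s['tool_rot'].round(4),s['joint_efforts'].round(2),s['wrist_torque'].round(3),s['ft_force'].round(1))
E
python3 st.py
```

```text
4.35 [-0.8475  0.4823  1.6063 -0.0038  1.049  -2.3059] [ 0.4724 -0.3694  0.0652] [-3.1364e+00  7.0000e-04  3.0311e+00] [-1.700e-01 -5.255e+01 -2.497e+01 -1.100e-01 -4.000e-02 -2.000e-02] [ 0.108 -0.124 -0.043] [-0.2  0.2  0.4]
```

Call:
arm_command(
  series=[
    {"slide": [-0.001, 0.0015, -0.01], "dr": [0, 0.05, 0.05], "jaw": 100},
    {"slide": [0, 0, 0], "dr": [0, 0, 0], "jaw": 100},
  ],
)

```text
time: 4.52
ee_pos: [0.4716, -0.3681, 0.0551]
tool_rot: [-3.135, -0.004, 3.037]
ft_force: [-0.8, -0.4, -0.8]
opening: 0.0932
```

```bash
python3 st.py
```

```text
4.5167 [-0.8443  0.4934  1.6168 -0.0089  1.0292 -2.3058] [ 0.4716 -0.3681  0.0551] [-3.1345 -0.0035  3.0369] [-1.500e-01 -5.415e+01 -2.565e+01 -1.400e-01 -4.100e-01 -1.000e-02] [ 0.008 -0.111 -0.021] [-0.8 -0.4 -0.8]
```

Call:
arm_command(
  series=[
    {"slide": [0, 0, -0.01], "dr": [0.06, -0.04, 0], "jaw": 100},
    {"slide": [0, 0, -0.008], "dr": [0, 0, 0], "jaw": 100},
    {"slide": [0, 0, 0], "dr": [0, 0, 0], "jaw": 100},
  ],
)

```text
time: 4.77
ee_pos: [0.4714, -0.3674, 0.0342]
tool_rot: [3.141, -0.0, 3.037]
ft_force: [0.2, 0.3, 0.3]
opening: 0.0927
```

```bash
python3 st.py
```

```text
4.7667 [-8.4870e-01  5.1920e-01  1.6342e+00  5.0000e-04  9.8910e-01 -2.3157e+00] [ 0.4714 -0.3674  0.0342] [ 3.1407e+00 -4.0000e-04  3.0375e+00] [ 1.000e-02 -5.327e+01 -2.342e+01 -4.000e-02 -2.200e-01 -1.000e-02] [ 0.086 -0.091 -0.006] [0.2 0.3 0.3]
```

Call:
arm_command(
  series=[
    {"slide": [0, 0, 0.001], "dr": [0, 0, 0], "jaw": 20},
    {"slide": [0, 0, 0], "dr": [0, 0, 0], "jaw": 15},
    {"slide": [0, 0, 0], "dr": [0, 0, 0], "jaw": 10},
    {"slide": [0, 0, 0], "dr": [0, 0, 0], "jaw": 10},
    {"slide": [0, 0, 0], "dr": [0, 0, 0], "jaw": 10},
  ],
  squeeze=25,
)

```text
time: 5.18
ee_pos: [0.4707, -0.367, 0.0333]
tool_rot: [3.138, -0.003, 3.037]
ft_force: [-0.5, -0.6, -0.3]
opening: 0.0641
```

Call:
arm_command(
  series=[
    {"slide": [0, 0, 0], "dr": [0, 0, 0], "jaw": 10},
    {"slide": [0, 0, 0], "dr": [0, 0, 0], "jaw": 10},
    {"slide": [0, 0, 0], "dr": [0, 0, 0], "jaw": 10},
    {"slide": [0, 0, 0], "dr": [0, 0, 0], "jaw": 10},
    {"slide": [0, 0, 0], "dr": [0, 0, 0], "jaw": 10},
  ],
)

```text
time: 5.6
ee_pos: [0.4713, -0.3675, 0.0345]
tool_rot: [3.14, -0.001, 3.037]
ft_force: [0.5, -0.2, -0.1]
opening: 0.031
```

Call:
arm_command(
  series=[
    {"slide": [0, 0, 0], "dr": [0, 0, 0], "jaw": 10},
    {"slide": [0, 0, 0], "dr": [0, 0, 0], "jaw": 10},
    {"slide": [0, 0, 0], "dr": [0, 0, 0], "jaw": 10},
  ],
)

```text
time: 5.85
ee_pos: [0.4713, -0.3681, 0.0347]
tool_rot: [3.141, -0.001, 3.037]
ft_force: [0.2, -0.0, -2.6]
opening: 0.0212
```

Call:
arm_command(
  series=[
    {"slide": [0, 0, 0.003], "dr": [0, 0, 0], "jaw": 5},
    {"slide": [0, 0, 0.01], "dr": [0, 0, 0], "jaw": 5},
    {"slide": [0, 0, 0.015], "dr": [0, 0, 0], "jaw": 5},
    {"slide": [0, 0, 0.02], "dr": [0, 0, 0], "jaw": 5},
    {"slide": [0, 0, 0.02], "dr": [0, 0, 0], "jaw": 5},
  ],
  squeeze=35,
)

```text
time: 6.27
ee_pos: [0.4678, -0.3637, 0.1006]
tool_rot: [3.131, -0.011, 3.037]
ft_force: [-0.3, -0.2, -1.5]
opening: 0.0209
```

Call:
arm_command(
  series=[
    {"slide": [0, 0, 0.025], "dr": [0, 0, 0], "jaw": 5},
    {"slide": [0, 0, 0.03], "dr": [0, 0, 0], "jaw": 5},
    {"slide": [0, 0, 0.03], "dr": [0, 0, 0], "jaw": 5},
    {"slide": [0, 0, 0.03], "dr": [0, 0, 0], "jaw": 5},
    {"slide": [0, 0, 0.02], "dr": [0, 0, 0], "jaw": 5},
  ],
)

```text
time: 6.68
ee_pos: [0.4657, -0.3605, 0.2439]
tool_rot: [3.127, -0.014, 3.037]
ft_force: [-0.6, -0.1, -1.3]
opening: 0.0211
```

Call:
arm_command(
  series=[
    {"slide": [-0.0014, 0.015, 0], "dr": [-0.08, -0.06, -1], "jaw": 5},
    {"slide": [-0.0014, 0.02, 0], "dr": [-0.07, -0.06, -1], "jaw": 5},
    {"slide": [-0.0014, 0.024, 0], "dr": [0, 0, -1], "jaw": 5},
    {"slide": [-0.0014, 0.024, 0], "dr": [0, 0, -1], "jaw": 5},
    {"slide": [-0.0014, 0.024, 0], "dr": [0, 0, -1], "jaw": 5},
  ],
)

```text
time: 7.1
ee_pos: [0.4595, -0.2565, 0.2556]
tool_rot: [-3.134, 0.017, 2.488]
ft_force: [1.1, 0.1, -1.7]
opening: 0.0215
```

Call:
arm_command(
  series=[
    {"slide": [-0.0014, 0.024, 0], "dr": [0, 0, -1], "jaw": 5},
    {"slide": [-0.0014, 0.024, 0], "dr": [0, 0, -1], "jaw": 5},
    {"slide": [-0.0014, 0.024, 0], "dr": [0, 0, -1], "jaw": 5},
    {"slide": [-0.0014, 0.024, 0], "dr": [0, 0, -1], "jaw": 5},
    {"slide": [-0.0014, 0.02, 0], "dr": [0, 0, -1], "jaw": 5},
  ],
)

```text
time: 7.52
ee_pos: [0.4497, -0.1328, 0.2596]
tool_rot: [-3.136, 0.019, 1.936]
ft_force: [-0.4, -0.3, -1.1]
opening: 0.0208
```

Call:
arm_command(
  series=[
    {"slide": [-0.001, 0.024, 0], "dr": [0.1, 0.01, -1], "jaw": 5},
    {"slide": [-0.001, 0.024, 0], "dr": [0.09, 0.01, -1], "jaw": 5},
    {"slide": [-0.001, 0.024, 0], "dr": [0, 0, -0.9], "jaw": 5},
    {"slide": [-0.001, 0.024, 0], "dr": [0, 0, -0.6], "jaw": 5},
    {"slide": [-0.001, 0.018, 0], "dr": [0, 0, -0.1], "jaw": 5},
  ],
)

```text
time: 7.93
ee_pos: [0.4416, -0.0115, 0.2634]
tool_rot: [-3.141, -0.002, 1.534]
ft_force: [-0.1, 0.9, -1.4]
opening: 0.0214
```

Call:
arm_command(
  series=[
    {"slide": [0, 0, 0], "dr": [0, 0, 0], "jaw": 5},
  ],
)

```text
time: 8.02
ee_pos: [0.4407, -0.0084, 0.2643]
tool_rot: [-3.141, -0.004, 1.536]
ft_force: [0.5, 0.0, -0.7]
opening: 0.0215
```

```bash
python3 st.py
python3 - <<'E'
from h import *
s=snap('scene','scene3')
r=lambda a,x0,y0,x1,y1,k: cv2.resize(a[y0:y1,x0:x1,::-1],None,fx=k,fy=k,interpolation=2)
cv2.imwrite('pics/g3.png',r(s['pixels'],250,60,420,260,3))
t=snap('top','top3')
cv2.imwrite('pics/g3t.png',r(t['pixels'],220,150,400,330,3))
E
```

```text
8.0167 [-0.2761  0.0284  1.6963  0.0035  1.4183 -0.2421] [ 0.4407 -0.0084  0.2643] [-3.1411 -0.0037  1.5362] [ 4.100e-01 -3.119e+01 -2.970e+01  2.000e-01 -3.000e-02  7.100e-01] [-0.008 -0.049  0.034] [ 0.5  0.  -0.7]
```

View pics/g3.png

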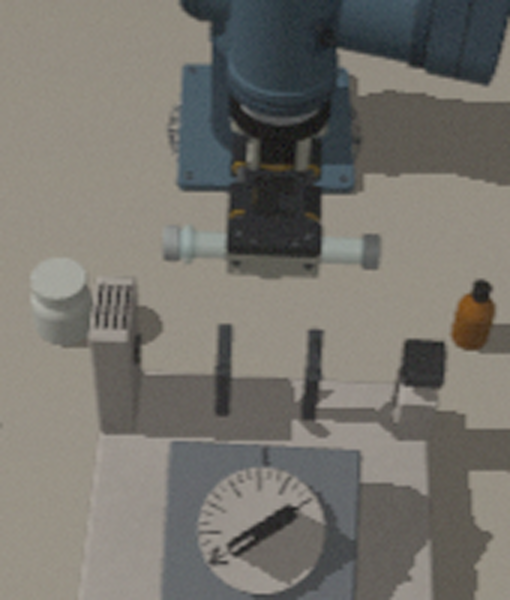

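View pics/g3t.png

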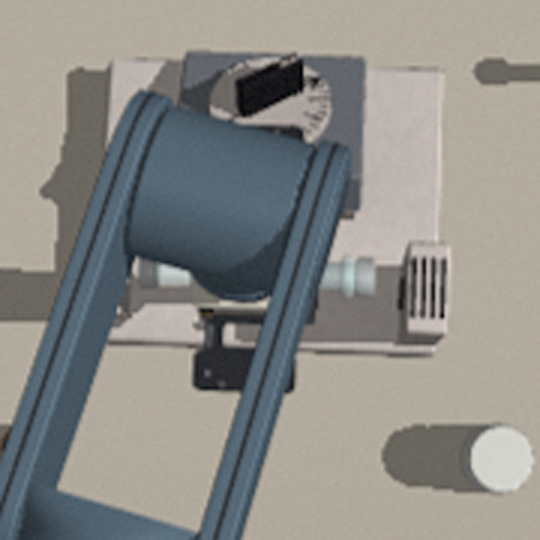

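```bash
cat > tube.py <<'E'
from h import *
import sys
cam,zl,zh=sys.argv[1],float(sys.argv[2]),float(sys.argv[3])
c=dict(np.load(cam+'.npz')); W=pts(c); X,Y,Z=np.moveaxis(W,-1,0)
b=c['pixels'].astype(int)
m=(X>.41)&(X<.48)&(Y>-.12)&(Y<.105)&(Z>zl)&(Z<zh)&(b.min(-1)>80)
T=W[m]; T=T[(abs(T[:,1]+.006)>.045)]
print(len(T),T.min(0),T.max(0),'midY',(T[:,1].min()+T[:,1].max())/2)
for lo,hi in((-.12,-.085),(-.085,-.07),(-.07,-.05),(.04,.055),(.055,.073),(.075,.1)):
    q=T[(T[:,1]>lo)&(T[:,1]<hi)]
    if len(q): print(lo,len(q),'xmid',((q[:,0].min()+q[:,0].max())/2).round(4),'x',q[:,0].min().round(4),q[:,0].max().round(4),'zmax',np.percentile(q[:,2],95).round(4))
E
python3 tube.py scene .25 .32; python3 tube.py top .25 .32
```

```text
373 [ 0.42670338 -0.10019056  0.27347646] [0.45871534 0.07862006 0.30504982] midY -0.010785248376969113
-0.12 74 xmid 0.4394 x 0.4267 0.4521 zmax 0.3006
-0.085 70 xmid 0.4421 x 0.4281 0.4562 zmax 0.3017
-0.07 66 xmid 0.4401 x 0.4293 0.4509 zmax 0.2968
0.04 54 xmid 0.4447 x 0.4348 0.4546 zmax 0.2984
0.055 73 xmid 0.4435 x 0.4282 0.4587 zmax 0.3019
0.075 16 xmid 0.4461 x 0.4354 0.4568 zmax 0.3001
321 [ 0.42279479 -0.09991856  0.27806165] [0.45588701 0.07899811 0.30617123] midY -0.010460222469557114
-0.12 87 xmid 0.4384 x 0.4231 0.4537 zmax 0.3027
-0.085 86 xmid 0.4393 x 0.4228 0.4559 zmax 0.3027
-0.07 30 xmid 0.4389 x 0.4295 0.4484 zmax 0.2992
0.04 32 xmid 0.4375 x 0.4322 0.4429 zmax 0.2995
0.055 59 xmid 0.4383 x 0.4294 0.4472 zmax 0.3016
0.075 18 xmid 0.4396 x 0.4299 0.4493 zmax 0.3012
```

Call:
arm_command(
  series=[
    {"slide": [0.0018, 0.0025, -0.01], "dr": [0, 0, -0.08], "jaw": 5},
    {"slide": [0.0018, 0.0025, -0.02], "dr": [0, 0, 0], "jaw": 5},
    {"slide": [0, 0, -0.02], "dr": [0, 0, 0], "jaw": 5},
    {"slide": [0, 0, -0.015], "dr": [0, 0, 0], "jaw": 5},
    {"slide": [0, 0, -0.005], "dr": [0, 0, 0], "jaw": 5},
  ],
)

```text
time: 8.53
ee_pos: [0.447, -0.0102, 0.1923]
tool_rot: [3.135, 0.002, 1.524]
ft_force: [-0.4, 0.3, -2.0]
opening: 0.0211
```

```bash
python3 st.py
```

```text
8.5333 [-2.7300e-01  8.8700e-02  1.8118e+00 -1.0000e-04  1.2347e+00 -2.2580e-01] [ 0.447  -0.0102  0.1923] [3.1354e+00 1.5000e-03 1.5236e+00] [ 2.400e-01 -3.378e+01 -2.849e+01  9.000e-02 -2.400e-01  2.000e-02] [-0.008 -0.018 -0.028] [-0.4  0.3 -2. ]
```

Call:
arm_command(
  series=[
    {"slide": [-0.0027, 0.0067, 0], "dr": [0.02, 0.06, 0.04], "jaw": 5},
    {"slide": [0, 0, -0.012], "dr": [0, 0, 0], "jaw": 5},
    {"slide": [0, 0, -0.014], "dr": [0, 0, 0], "jaw": 5},
    {"slide": [0, 0, -0.008], "dr": [0, 0, 0], "jaw": 5},
    {"slide": [0, 0, 0], "dr": [0, 0, 0], "jaw": 5},
  ],
)

```text
time: 8.95
ee_pos: [0.4442, -0.005, 0.1568]
tool_rot: [-3.138, -0.001, 1.523]
ft_force: [-0.3, 0.4, -1.7]
opening: 0.0211
```

```bash
python3 st.py
```

```text
8.95 [-2.6350e-01  1.2530e-01  1.8645e+00  2.0000e-04  1.1551e+00 -2.1580e-01] [ 0.4442 -0.005   0.1568] [-3.1384e+00 -9.0000e-04  1.5231e+00] [ -0.04 -33.72 -26.41   0.06  -0.32   0.  ] [-0.084 -0.053  0.025] [-0.3  0.4 -1.7]
```

Call:
arm_command(
  series=[
    {"slide": [0, 0.0013, -0.01], "dr": [0, -0.02, 0.03], "jaw": 5},
    {"slide": [0, 0, -0.008], "dr": [0, 0, 0], "jaw": 5},
    {"slide": [0, 0, -0.005], "dr": [0, 0, 0], "jaw": 5},
    {"slide": [0, 0, 0], "dr": [0, 0, 0], "jaw": 5},
  ],
)

```text
time: 9.28
ee_pos: [0.4459, -0.0043, 0.1352]
tool_rot: [3.14, -0.0, 1.526]
ft_force: [-1.2, -0.4, -1.5]
opening: 0.0211
```

```bash
python3 st.py
python3 - <<'E'
from h import *
s=snap('scene','scene4')
r=lambda a,x0,y0,x1,y1,k: cv2.resize(a[y0:y1,x0:x1,::-1],None,fx=k,fy=k,interpolation=2)
cv2.imwrite('pics/g4.png',r(s['pixels'],260,110,400,220,5))
E
python3 tube.py scene .12 .18
```

```text
9.2833 [-2.6140e-01  1.4990e-01  1.8953e+00  8.0000e-04  1.0945e+00 -2.1650e-01] [ 0.4459 -0.0043  0.1352] [ 3.1395e+00 -3.0000e-04  1.5255e+00] [ -0.04 -34.35 -25.54   0.07  -0.23   0.  ] [ 0.021  0.032 -0.032] [-1.2 -0.4 -1.5]
314 [ 0.41277176 -0.09739262  0.12890591] [0.46614703 0.08234742 0.17508209] midY -0.007522600078380216
-0.12 47 xmid 0.4459 x 0.4352 0.4566 zmax 0.1729
-0.085 59 xmid 0.4445 x 0.4293 0.4597 zmax 0.1746
-0.07 65 xmid 0.4392 x 0.4128 0.4657 zmax 0.1689
0.04 45 xmid 0.4524 x 0.4433 0.4615 zmax 0.1685
0.055 57 xmid 0.451 x 0.4384 0.4636 zmax 0.1697
0.075 30 xmid 0.4533 x 0.4405 0.4661 zmax 0.1725
```

View pics/g4.png

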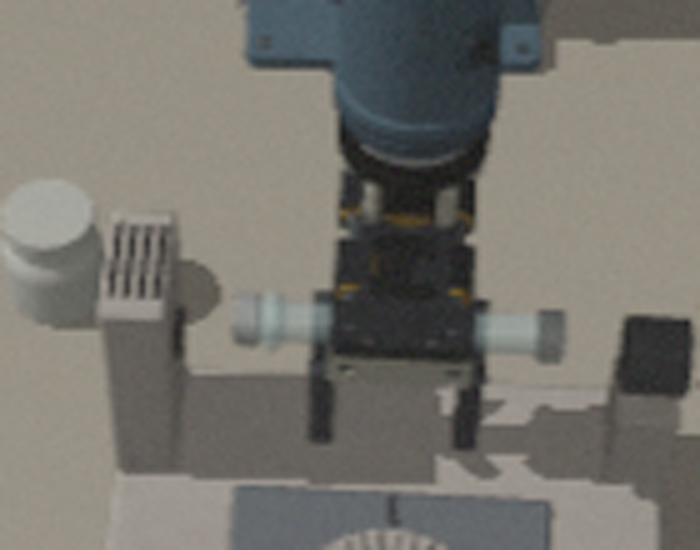

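Call:
arm_command(
  series=[
    {"slide": [-0.0015, 0.0005, -0.006], "dr": [0, 0, 0], "jaw": 5},
    {"slide": [0, 0, -0.004], "dr": [0, 0, 0], "jaw": 5},
    {"slide": [0, 0, -0.002], "dr": [0, 0, 0], "jaw": 5},
    {"slide": [0, 0, 0], "dr": [0, 0, 0], "jaw": 5},
  ],
)

```text
time: 9.67
ee_pos: [0.4457, -0.0042, 0.124]
tool_rot: [3.136, 0.0, 1.525]
ft_force: [-0.2, -0.4, -1.0]
opening: 0.0213
```

```bash
python3 st.py
```

```text
9.6667 [-2.6130e-01  1.6110e-01  1.9134e+00  8.0000e-04  1.0617e+00 -2.1620e-01] [ 0.4457 -0.0042  0.124 ] [3.1361e+00 5.0000e-04 1.5253e+00] [-2.000e-02 -3.455e+01 -2.494e+01  6.000e-02 -1.100e-01  0.000e+00] [-0.041 -0.091  0.002] [-0.2 -0.4 -1. ]
```

Call:
arm_command(
  series=[
    {"slide": [-0.001, 0, -0.002], "dr": [0, 0.05, 0], "jaw": 5},
    {"slide": [0, 0, -0.001], "dr": [0, 0, 0], "jaw": 5},
    {"slide": [0, 0, 0], "dr": [0, 0, 0], "jaw": 5},
  ],
)

```text
time: 9.92
ee_pos: [0.4447, -0.0043, 0.1209]
tool_rot: [-3.142, 0.001, 1.525]
ft_force: [0.2, -0.7, -0.4]
opening: 0.021
```

```bash
python3 st.py
```

```text
9.9167 [-2.6070e-01  1.6700e-01  1.9152e+00 -9.0000e-04  1.0594e+00 -2.1470e-01] [ 0.4447 -0.0043  0.1209] [-3.1415e+00  8.0000e-04  1.5253e+00] [-1.000e-02 -3.468e+01 -2.463e+01  5.000e-02  0.000e+00  0.000e+00] [-0.043 -0.055 -0.018] [ 0.2 -0.7 -0.4]
```

Call:
arm_command(
  series=[
    {"slide": [0, 0, -0.0012], "dr": [0, 0, 0], "jaw": 5},
    {"slide": [0, 0, -0.001], "dr": [0, 0, 0], "jaw": 5},
    {"slide": [0, 0, 0], "dr": [0, 0, 0], "jaw": 5},
  ],
)

```text
time: 10.17
ee_pos: [0.4449, -0.0043, 0.12]
tool_rot: [3.141, 0.001, 1.526]
ft_force: [-0.1, -0.3, -1.0]
opening: 0.0213
```

```bash
python3 st.py
```

```text
10.1667 [-2.6050e-01  1.6810e-01  1.9164e+00 -1.2000e-03  1.0564e+00 -2.1480e-01] [ 0.4449 -0.0043  0.12  ] [3.1411e+00 1.2000e-03 1.5257e+00] [-1.100e-01 -3.471e+01 -2.496e+01  5.000e-02 -1.200e-01  2.000e-02] [-0.013 -0.003  0.042] [-0.1 -0.3 -1. ]
```

Call:
arm_command(
  series=[
    {"slide": [0, 0, -0.0015], "dr": [0, 0, 0], "jaw": 5},
    {"slide": [0, 0, 0], "dr": [0, 0, 0], "jaw": 5},
  ],
)

```text
time: 10.33
ee_pos: [0.445, -0.0044, 0.1201]
tool_rot: [3.14, 0.002, 1.526]
ft_force: [0.2, -0.2, -0.9]
opening: 0.0212
```

Call:
arm_command(
  series=[
    {"slide": [0, 0, -0.0015], "dr": [0, 0, 0], "jaw": 5},
    {"slide": [0, 0, 0], "dr": [0, 0, 0], "jaw": 5},
  ],
)

```text
time: 10.5
ee_pos: [0.4451, -0.0044, 0.1201]
tool_rot: [3.139, 0.002, 1.526]
ft_force: [-0.7, 0.3, -1.4]
opening: 0.0212
```

```bash
python3 - <<'E'
from h import *
s=snap('scene','scene5')
r=lambda a,x0,y0,x1,y1,k: cv2.resize(a[y0:y1,x0:x1,::-1],None,fx=k,fy=k,interpolation=2)
cv2.imwrite('pics/g5.png',r(s['pixels'],260,110,400,220,5))
E
python3 tube.py scene .1 .17;python3 st.py
```

```text
308 [ 0.41521578 -0.09773192  0.10420004] [0.46997475 0.08118754 0.15903784] midY -0.00827218539210809
-0.12 46 xmid 0.4443 x 0.4317 0.4569 zmax 0.1566
-0.085 59 xmid 0.4441 x 0.429 0.4592 zmax 0.1574
-0.07 62 xmid 0.4426 x 0.4152 0.47 zmax 0.1536
0.04 42 xmid 0.4508 x 0.4413 0.4603 zmax 0.153
0.055 62 xmid 0.4513 x 0.4399 0.4628 zmax 0.1554
0.075 31 xmid 0.4516 x 0.44 0.4631 zmax 0.156
10.55 [-2.6020e-01  1.6720e-01  1.9174e+00 -1.7000e-03  1.0540e+00 -2.1490e-01] [ 0.4452 -0.0044  0.1201] [3.1389e+00 2.1000e-03 1.5264e+00] [ 3.000e-02 -3.383e+01 -2.466e+01  1.700e-01 -4.500e-01  4.000e-02] [0.114 0.182 0.063] [-2.3 -0.   3.2]
```

View pics/g5.png

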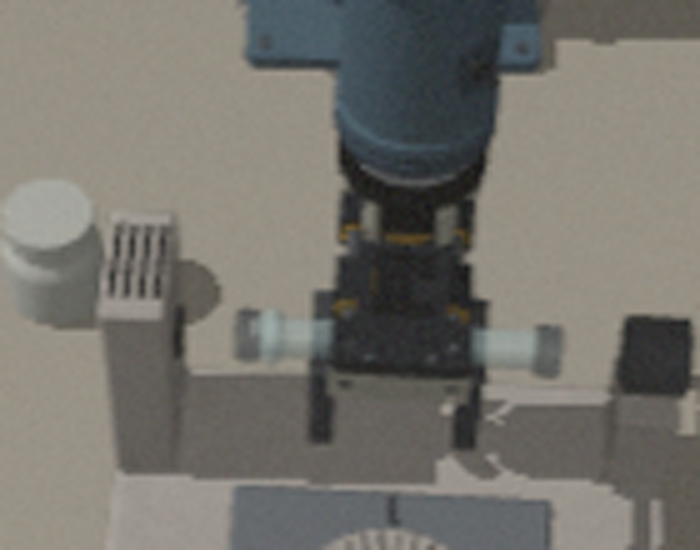

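Call:
arm_command(
  series=[
    {"slide": [0, 0, 0], "dr": [0, 0, 0], "jaw": 30},
    {"slide": [0, 0, 0], "dr": [0, 0, 0], "jaw": 40},
    {"slide": [0, 0, 0], "dr": [0, 0, 0], "jaw": 55},
    {"slide": [0, 0, 0], "dr": [0, 0, 0], "jaw": 55},
    {"slide": [0, 0, 0], "dr": [0, 0, 0], "jaw": 55},
  ],
)

```text
time: 10.97
ee_pos: [0.4461, -0.0046, 0.1195]
tool_rot: [3.137, 0.002, 1.526]
ft_force: [-0.2, -0.2, -0.5]
opening: 0.0487
```

```bash
python3 st.py
```

```text
10.9667 [-2.6030e-01  1.6840e-01  1.9174e+00 -1.5000e-03  1.0513e+00 -2.1480e-01] [ 0.4461 -0.0046  0.1195] [3.1374e+00 2.3000e-03 1.5261e+00] [ 1.000e-02 -3.420e+01 -2.414e+01  6.000e-02  1.000e-02 -0.000e+00] [-0.077 -0.043  0.035] [-0.2 -0.2 -0.5]
```

Release is clean; lift straight up.

Call:
arm_command(
  series=[
    {"slide": [-0.001, 0, 0.01], "dr": [0, 0.04, 0], "jaw": 58},
    {"slide": [0, 0, 0.02], "dr": [0, 0, 0], "jaw": 58},
    {"slide": [0, 0, 0.03], "dr": [0, 0, 0], "jaw": 58},
    {"slide": [0, 0, 0.03], "dr": [0, 0, 0], "jaw": 58},
    {"slide": [0, 0, 0.03], "dr": [0, 0, 0], "jaw": 58},
  ],
)

```text
time: 11.38
ee_pos: [0.4392, -0.0033, 0.2361]
tool_rot: [-3.124, -0.001, 1.526]
ft_force: [1.3, -0.2, 0.1]
opening: 0.0543
```

```bash
python3 - <<'E'
from h import *
s=snap('scene','scene6')
r=lambda a,x0,y0,x1,y1,k: cv2.resize(a[y0:y1,x0:x1,::-1],None,fx=k,fy=k,interpolation=2)
cv2.imwrite('pics/g6.png',r(s['pixels'],260,100,400,260,4))
E
python3 tube.py scene .1 .17;python3 st.py
```

```text
308 [ 0.41376451 -0.09773721  0.13053562] [0.46966298 0.08109933 0.16046477] midY -0.008318938777244662
-0.12 45 xmid 0.4453 x 0.4329 0.4577 zmax 0.1567
-0.085 60 xmid 0.4439 x 0.4287 0.4591 zmax 0.1569
-0.07 61 xmid 0.4417 x 0.4138 0.4697 zmax 0.1533
0.04 42 xmid 0.4452 x 0.4307 0.4597 zmax 0.153
0.055 59 xmid 0.4506 x 0.4394 0.4617 zmax 0.1545
0.075 29 xmid 0.4513 x 0.4391 0.4636 zmax 0.156
11.4333 [-0.2603  0.0498  1.7276 -0.0024  1.3712 -0.2147] [ 0.4424 -0.004   0.2423] [-3.1342e+00  8.0000e-04  1.5258e+00] [-4.700e-01 -2.064e+01 -1.755e+01 -3.000e-02  4.700e-01 -1.000e-02] [-0.099 -0.199 -0.001] [2.  0.  4.7]
```

View pics/g6.png

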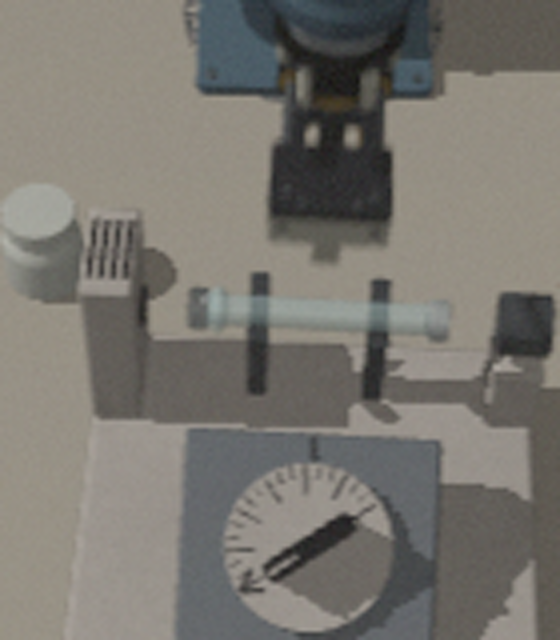

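```bash
cat > dial.py <<'E'
from h import *
import sys
def rect(c,off,out,half=.085,S=560,az=-2.4,ctr=(.6085,-.0125,.1058)):
    a=np.radians(az); n=np.array([.5*np.cos(a),.5*np.sin(a),.866]); n/=np.linalg.norm(n)
    e1=np.cross([0,0,1],n); e1/=np.linalg.norm(e1); e2=np.cross(n,e1)
    o=np.array(ctr)+off*n
    g=[(-half,half),(half,half),(half,-half),(-half,-half)]
    src=np.float32([proj(c,o+x*e1+y*e2) for x,y in g]); dst=np.float32([(0,0),(S,0),(S,S),(0,S)])
    H=cv2.getPerspectiveTransform(src,dst)
    im=cv2.warpPerspective(c['pixels'][:,:,::-1].copy(),H,(S,S),flags=cv2.INTER_CUBIC)
    return im
if __name__=='__main__':
    cam=sys.argv[1]; c=dict(np.load(cam+'.npz'))
    im=rect(c,.013,'');
    for r in(0,):
        cv2.circle(im,(280,280),int(.055/.17*560),(0,0,255),1); cv2.drawMarker(im,(280,280),(0,0,255))
    cv2.imwrite(f'pics/{sys.argv[2]}.png',im)
    # bar top
    a=np.radians(-2.4); n=np.array([.5*np.cos(a),.5*np.sin(a),.866]);n/=np.linalg.norm(n)
    e1=np.cross([0,0,1],n); e1/=np.linalg.norm(e1); e2=np.cross(n,e1); ctr=np.array([.6085,-.0125,.1058])
    W=pts(c); A=W.reshape(-1,3); d=A-ctr; h=d@n; q=np.stack([d@e1,d@e2],1)
    m=(h>.044)&(h<.062)&(np.hypot(*q.T)<.042); q=q[m].astype(np.float32)
    if m.sum()>10:
        print('bar',m.sum(),np.median(h[m]),cv2.minAreaRect(q)); mu=q.mean(0); v=np.linalg.svd(q-mu)[2][0]; print(mu,np.degrees(np.arctan2(v[1],v[0]))%180)
    m=(h>.007)&(h<.02)&(np.hypot(*q.T)<.07) if False else None
E
cp scene.npz scene_6.npz
python3 dial.py scene d6; cp top.npz t_cur.npz
python3 - <<'E'
from h import *
E
```

```text
bar 144 0.0524297795107896 ((-0.0005055535584688187, -2.7492642402648926e-06), (0.06356336176395416, 0.013843522407114506), 35.41863250732422)
[-5.9965835e-04 -5.0197512e-05] 35.50566
```

View pics/d6.png

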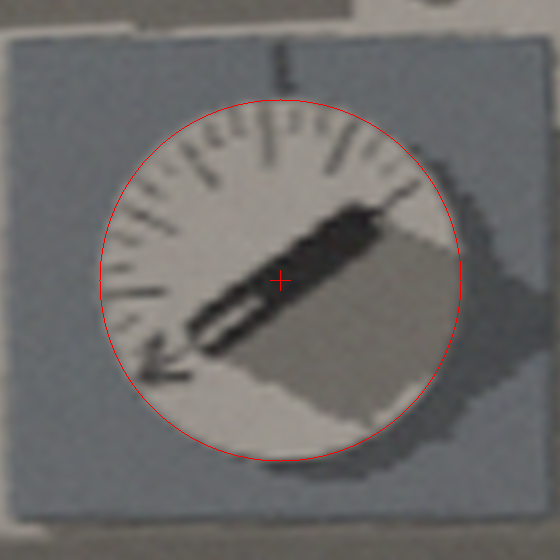

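```bash
cat > tgt.py <<'E'
from h import *
from scipy.spatial.transform import Rotation as Ro
import sys
ang=float(sys.argv[1]); back=float(sys.argv[2])  # bar angle deg, TCP offset along n from grip point
a=np.radians(-2.4); n=np.array([.5*np.cos(a),.5*np.sin(a),.866]);n/=np.linalg.norm(n)
e1=np.cross([0,0,1],n); e1/=np.linalg.norm(e1); e2=np.cross(n,e1)
G=np.array([.6085,-.0125,.1058])+.04*n-.0006*e1
j=np.radians(ang-90); y=np.cos(j)*e1+np.sin(j)*e2; z=-n; x=np.cross(y,z)
R=np.stack([x,y,z],1); s=manip.get_state(); R0=Ro.from_euler('xyz',s['tool_rot']).as_matrix()
rv=Ro.from_matrix(R@R0.T).as_rotvec()
P=G+back*n
print('n',n.round(4),'target',P.round(4),'slide',(P-s['ee_pos']).round(4),'dr units',(np.degrees(rv)/6).round(3), 'ang',np.degrees(np.linalg.norm(rv)).round(1))
q=R0[:,1]; print('cur jaw angle->bar',(np.degrees(np.arctan2(q@e2,q@e1))+90),'toolz.n',R0[:,2]@n,'along-n offset of TCP',(s['ee_pos']-G)@n,'in-plane',(s['ee_pos']-G)@e1,(s['ee_pos']-G)@e2,s['joints'].round(3),'t',s['time'])
E
python3 tgt.py 35.5 .06
```

```text
n [ 0.4996 -0.0209  0.866 ] target [ 0.6584 -0.0152  0.1924] slide [ 0.216  -0.0112 -0.0499] dr units [1.783 4.7   5.799] ang 46.0
cur jaw angle->bar -0.20810492420081061 toolz.n -0.869673236930504 along-n offset of TCP -0.004952793471049848 in-plane 0.002094874785908568 0.21227528038563012 [-0.26   0.05   1.728 -0.002  1.371 -0.215] t 11.4333
```

Call:
arm_command(
  series=[
    {"slide": [0.015, -0.001, 0.01], "dr": [0.22, 0.58, 0.72], "jaw": 60},
    {"slide": [0.022, -0.0014, 0.005], "dr": [0.22, 0.58, 0.72], "jaw": 60},
    {"slide": [0.024, -0.0014, 0], "dr": [0.22, 0.58, 0.72], "jaw": 60},
    {"slide": [0.024, -0.0014, 0], "dr": [0.22, 0.58, 0.72], "jaw": 60},
    {"slide": [0.024, -0.0014, 0], "dr": [0.22, 0.58, 0.72], "jaw": 60},
  ],
)

```text
time: 11.85
ee_pos: [0.5478, -0.0091, 0.2628]
tool_rot: [-2.847, -0.159, 1.898]
ft_force: [0.6, -0.8, 0.5]
opening: 0.056
```

```bash
python3 tgt.py 35.5 .06
```

```text
n [ 0.4996 -0.0209  0.866 ] target [ 0.6584 -0.0152  0.1924] slide [ 0.1107 -0.0061 -0.0704] dr units [0.633 1.762 2.068] ang 16.7
cur jaw angle->bar 23.265436488236716 toolz.n -0.9809694649976992 along-n offset of TCP 0.06552042436814222 in-plane 0.001433642065028211 0.13117275133231773 [-0.208  0.46   1.183 -0.018  1.831 -0.56 ] t 11.85
```

Call:
arm_command(
  series=[
    {"slide": [0.024, -0.001, -0.01], "dr": [0.16, 0.45, 0.52], "jaw": 60},
    {"slide": [0.024, -0.001, -0.014], "dr": [0.16, 0.45, 0.52], "jaw": 60},
    {"slide": [0.024, -0.001, -0.014], "dr": [0.16, 0.45, 0.52], "jaw": 60},
    {"slide": [0.024, -0.001, -0.014], "dr": [0.1, 0.3, 0.4], "jaw": 60},
    {"slide": [0.006, 0, -0.008], "dr": [0, 0, 0], "jaw": 60},
  ],
)

```text
time: 12.27
ee_pos: [0.6587, -0.0143, 0.1932]
tool_rot: [-2.704, -0.294, 2.084]
ft_force: [-0.2, -0.2, -1.9]
opening: 0.0559
```

Call:
arm_command(
  series=[
    {"slide": [0, 0, 0], "dr": [0, 0, 0], "jaw": 60},
  ],
)

```text
time: 12.35
ee_pos: [0.6594, -0.0142, 0.1881]
tool_rot: [-2.7, -0.297, 2.083]
ft_force: [-0.1, 0.1, 0.3]
opening: 0.0556
```

```bash
python3 tgt.py 35.5 .06; python3 -c "
from h import *
s=snap('scene','scene7')['pixels']
r=lambda a,x0,y0,x1,y1,k: cv2.resize(a[y0:y1,x0:x1,::-1],None,fx=k,fy=k,interpolation=2)
cv2.imwrite('pics/g7.png',r(s,250,60,420,260,3))"
```

```text
n [ 0.4996 -0.0209  0.866 ] target [ 0.6584 -0.0152  0.1924] slide [-0.001  -0.001   0.0043] dr units [-0.007 -0.032 -0.013] ang 0.2
cur jaw angle->bar 35.585186438922214 toolz.n -0.9999943744002748 along-n offset of TCP 0.056768906039102604 in-plane 0.0010053528162281106 -0.0029824254584147007 [-0.158  0.876  0.691 -0.067  2.098 -0.755] t 12.35
```

View pics/g7.png

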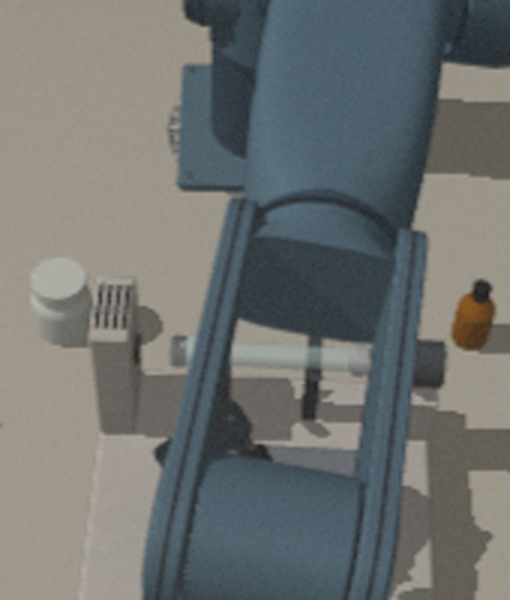

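Call:
arm_command(
  series=[
    {"slide": [-0.0076, -0.0008, -0.007], "dr": [0, -0.03, 0], "jaw": 60},
    {"slide": [-0.0075, 0.0003, -0.013], "dr": [0, 0, 0], "jaw": 60},
    {"slide": [-0.006, 0.0002, -0.0104], "dr": [0, 0, 0], "jaw": 60},
    {"slide": [0, 0, 0], "dr": [0, 0, 0], "jaw": 60},
  ],
)

```text
time: 12.73
ee_pos: [0.6344, -0.0146, 0.1625]
tool_rot: [-2.707, -0.291, 2.082]
ft_force: [-0.4, -0.1, -0.9]
opening: 0.0556
```

```bash
python3 tgt.py 35.5 -.014; python3 -c "
from h import *
s=snap('top','top7')['pixels']
r=lambda a,x0,y0,x1,y1,k: cv2.resize(a[y0:y1,x0:x1,::-1],None,fx=k,fy=k,interpolation=2)
cv2.imwrite('pics/g7t.png',r(s,230,100,400,250,4))"
```

```text
n [ 0.4996 -0.0209  0.866 ] target [ 0.6215 -0.0136  0.1283] slide [-0.013   0.0009 -0.0342] dr units [0.01  0.061 0.02 ] ang 0.4
cur jaw angle->bar 35.376776218342044 toolz.n -0.9999795073275654 along-n offset of TCP 0.022140182008913434 in-plane -0.00040244048230918543 0.00586186724008583 [-0.164  0.821  0.854 -0.065  1.979 -0.749] t 12.7333
```

View pics/g7t.png

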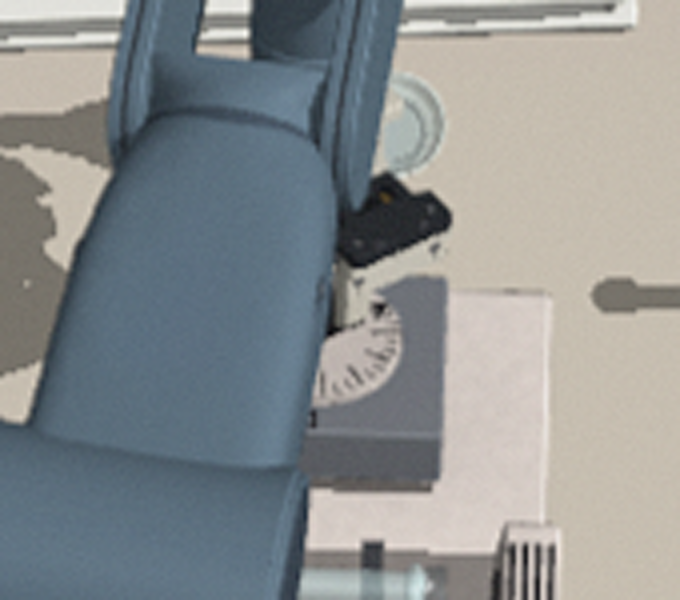

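Call:
arm_command(
  series=[
    {"slide": [0.002, 0.0005, -0.0082], "dr": [0, 0.05, 0], "jaw": 60},
    {"slide": [-0.005, 0.0002, -0.0087], "dr": [0, 0, 0], "jaw": 60},
    {"slide": [-0.005, 0.0002, -0.0087], "dr": [0, 0, 0], "jaw": 60},
    {"slide": [0, 0, 0], "dr": [0, 0, 0], "jaw": 60},
  ],
)

```text
time: 13.12
ee_pos: [0.6288, -0.0143, 0.1462]
tool_rot: [-2.715, -0.283, 2.082]
ft_force: [-1.3, 0.9, -0.6]
opening: 0.0559
```

```bash
python3 tgt.py 35.5 -.014
```

```text
n [ 0.4996 -0.0209  0.866 ] target [ 0.6215 -0.0136  0.1283] slide [-0.0074  0.0007 -0.0179] dr units [0.038 0.16  0.037] ang 1.0
cur jaw angle->bar 35.22111493357928 toolz.n -0.999856172418928 along-n offset of TCP 0.005155073566702498 in-plane -0.0003453399645750699 0.002537905283303778 [-0.164  0.81   0.91  -0.064  1.924 -0.744] t 13.1167
```

Call:
arm_command(
  series=[
    {"slide": [-0.003, 0.0003, -0.01], "dr": [0.04, 0.16, 0.04], "jaw": 60},
    {"slide": [-0.004, 0.0002, -0.007], "dr": [0, 0, 0], "jaw": 60},
    {"slide": [0, 0, 0], "dr": [0, 0, 0], "jaw": 60},
  ],
)

```text
time: 13.37
ee_pos: [0.623, -0.014, 0.131]
tool_rot: [-2.706, -0.292, 2.084]
ft_force: [0.3, 0.1, -0.4]
opening: 0.0556
```

```bash
python3 tgt.py 35.5 -.014; python3 st.py
```

```text
n [ 0.4996 -0.0209  0.866 ] target [ 0.6215 -0.0136  0.1283] slide [-0.0015  0.0003 -0.0027] dr units [ 0.004  0.041 -0.004] ang 0.2
cur jaw angle->bar 35.51248964530222 toolz.n -0.9999906031608292 along-n offset of TCP -0.010901041675372852 in-plane -0.0002803243140209178 2.8272818492329404e-05 [-0.165  0.818  0.938 -0.065  1.901 -0.748] t 13.3667
13.3667 [-0.1647  0.8179  0.938  -0.0647  1.901  -0.7476] [ 0.623 -0.014  0.131] [-2.7059 -0.2921  2.0837] [-1.200e-01 -7.060e+01 -2.613e+01 -3.100e-01  2.690e+00 -2.000e-02] [-0.018 -0.318 -0.007] [ 0.3  0.1 -0.4]
```

Call:
arm_command(
  series=[
    {"slide": [0, 0, 0], "dr": [0, 0, 0], "jaw": 5},
    {"slide": [0, 0, 0], "dr": [0, 0, 0], "jaw": 5},
    {"slide": [0, 0, 0], "dr": [0, 0, 0], "jaw": 5},
    {"slide": [0, 0, 0], "dr": [0, 0, 0], "jaw": 5},
    {"slide": [0, 0, 0], "dr": [0, 0, 0], "jaw": 5},
  ],
  squeeze=35,
)

```text
time: 13.78
ee_pos: [0.6235, -0.0141, 0.131]
tool_rot: [-2.706, -0.292, 2.084]
ft_force: [-0.4, -0.2, -0.3]
opening: 0.0272
```

Call:
arm_command(
  series=[
    {"slide": [0, 0, 0], "dr": [0, 0, 0], "jaw": 5},
    {"slide": [0, 0, 0], "dr": [0, 0, 0], "jaw": 5},
    {"slide": [0, 0, 0], "dr": [0, 0, 0], "jaw": 5},
  ],
)

```text
time: 14.03
ee_pos: [0.6254, -0.0128, 0.1302]
tool_rot: [-2.711, -0.292, 2.086]
ft_force: [-3.4, -2.8, 2.0]
opening: 0.0138
```

```bash
python3 tgt.py 35.5 -.014; python3 st.py
```

```text
n [ 0.4996 -0.0209  0.866 ] target [ 0.6215 -0.0136  0.1283] slide [-0.0039 -0.0008 -0.0019] dr units [-0.016  0.087 -0.007] ang 0.5
cur jaw angle->bar 35.599473465046096 toolz.n -0.9999578259583443 along-n offset of TCP -0.010424846748302592 in-plane 0.000981383975508998 -0.0024419383217978655 [-0.164  0.82   0.935 -0.062  1.898 -0.747] t 14.0333
14.0333 [-0.1639  0.8197  0.9345 -0.0618  1.8983 -0.7475] [ 0.6254 -0.0128  0.1302] [-2.7114 -0.2916  2.0857] [ 1.190e+00 -6.915e+01 -2.679e+01  9.800e-01  1.520e+00 -4.000e-02] [-0.57   0.586  0.34 ] [-3.4 -2.8  2. ]
```

Call:
arm_command(
  series=[
    {"slide": [0, 0, 0], "dr": [-0.25, 0.01, -0.43], "jaw": 5},
    {"slide": [0, 0, 0], "dr": [-0.4, 0.017, -0.69], "jaw": 5},
    {"slide": [0, 0, 0], "dr": [-0.4, 0.017, -0.69], "jaw": 5},
    {"slide": [0, 0, 0], "dr": [-0.4, 0.017, -0.69], "jaw": 5},
  ],
)

```text
time: 14.37
ee_pos: [0.6249, -0.0132, 0.1305]
tool_rot: [-2.645, -0.148, 1.801]
ft_force: [0.4, -0.1, -0.0]
opening: 0.014
```

```bash
python3 tgt.py -30 -.011; python3 st.py
```

```text
n [ 0.4996 -0.0209  0.866 ] target [ 0.623  -0.0137  0.1309] slide [-0.0019 -0.0006  0.0004] dr units [-3.921  0.215 -6.913] ang 47.7
cur jaw angle->bar 17.702766463413326 toolz.n -0.9999707133298891 along-n offset of TCP -0.010432580630579289 in-plane 0.0006335805741097872 -0.0018280753035545324 [-0.162  0.82   0.934 -0.066  1.9   -0.435] t 14.3667
14.3667 [-0.1622  0.82    0.934  -0.066   1.9001 -0.4351] [ 0.6249 -0.0132  0.1305] [-2.6448 -0.1481  1.8011] [ -0.13 -70.16 -26.16  -0.3    2.75  -1.31] [ 0.048 -0.228  0.146] [ 0.4 -0.1 -0. ]
```

Call:
arm_command(
  series=[
    {"slide": [0, 0, 0], "dr": [-0.4, 0.02, -0.7], "jaw": 5},
    {"slide": [0, 0, 0], "dr": [-0.4, 0.02, -0.7], "jaw": 5},
    {"slide": [0, 0, 0], "dr": [-0.4, 0.02, -0.7], "jaw": 5},
    {"slide": [0, 0, 0], "dr": [-0.4, 0.02, -0.7], "jaw": 5},
    {"slide": [0, 0, 0], "dr": [-0.4, 0.02, -0.7], "jaw": 5},
  ],
)

```text
time: 14.78
ee_pos: [0.624, -0.0132, 0.131]
tool_rot: [-2.624, 0.07, 1.414]
ft_force: [0.4, -0.5, -0.6]
opening: 0.0139
```

```bash
python3 tgt.py -30 -.011; python3 st.py
```

```text
n [ 0.4996 -0.0209  0.866 ] target [ 0.623  -0.0137  0.1309] slide [-0.0011 -0.0005 -0.0001] dr units [-1.826  0.083 -3.24 ] ang 22.3
cur jaw angle->bar -7.68250034688711 toolz.n -0.9999924644278901 along-n offset of TCP -0.010430860345290897 in-plane 0.0005146666791981875 -0.0008840491498691292 [-0.162  0.822  0.931 -0.067  1.906  0.008] t 14.7833
14.7833 [-0.162   0.8224  0.9308 -0.0671  1.9065  0.0077] [ 0.624  -0.0132  0.131 ] [-2.6236  0.0698  1.4143] [ -0.29 -70.11 -26.26  -0.4    2.77  -1.3 ] [ 0.051 -0.294  0.119] [ 0.4 -0.5 -0.6]
```

Call:
arm_command(
  series=[
    {"slide": [0, 0, 0], "dr": [-0.4, 0.02, -0.7], "jaw": 5},
    {"slide": [0, 0, 0], "dr": [-0.4, 0.02, -0.7], "jaw": 5},
    {"slide": [0, 0, 0], "dr": [-0.4, 0.02, -0.7], "jaw": 5},
    {"slide": [0, 0, 0], "dr": [-0.35, 0.02, -0.65], "jaw": 5},
    {"slide": [0, 0, 0], "dr": [-0.12, 0, -0.2], "jaw": 5},
  ],
)

```text
time: 15.2
ee_pos: [0.6234, -0.013, 0.1314]
tool_rot: [-2.673, 0.248, 1.079]
ft_force: [-0.2, 1.0, -0.8]
opening: 0.0138
```

Call:
arm_command(
  series=[
    {"slide": [0, 0, 0], "dr": [0, 0, 0], "jaw": 5},
  ],
)

```text
time: 15.28
ee_pos: [0.6234, -0.0129, 0.1314]
tool_rot: [-2.673, 0.248, 1.078]
ft_force: [-0.6, 0.8, -0.4]
opening: 0.0138
```

```bash
python3 tgt.py -30 -.011; python3 st.py; python3 -c "
from h import *
snap('scene','scene8'); snap('top','top8')"; python3 dial.py scene d8; python3 dial.py top d8t
```

```text
n [ 0.4996 -0.0209  0.866 ] target [ 0.623  -0.0137  0.1309] slide [-0.0004 -0.0008 -0.0005] dr units [-0.056 -0.017 -0.113] ang 0.8
cur jaw angle->bar -29.244741016677253 toolz.n -0.9999975072718168 along-n offset of TCP -0.010402389368223203 in-plane 0.0007949259711789966 -0.00012196678370638945 [-0.163  0.823  0.929 -0.065  1.911  0.384] t 15.2833
15.2833 [-0.1628  0.8234  0.9293 -0.0652  1.9106  0.384 ] [ 0.6234 -0.0129  0.1314] [-2.6734  0.2484  1.0783] [ -0.48 -70.32 -26.21  -0.26   3.12   0.46] [-0.089 -0.552  0.155] [-0.6  0.8 -0.4]
bar 72 0.05275765746164905 ((-0.015563424676656723, 0.00534454919397831), (0.021414926275610924, 0.03418543562293053), 23.236989974975586)
[-0.01605417  0.00585551] 105.25516
```

View pics/d8t.png

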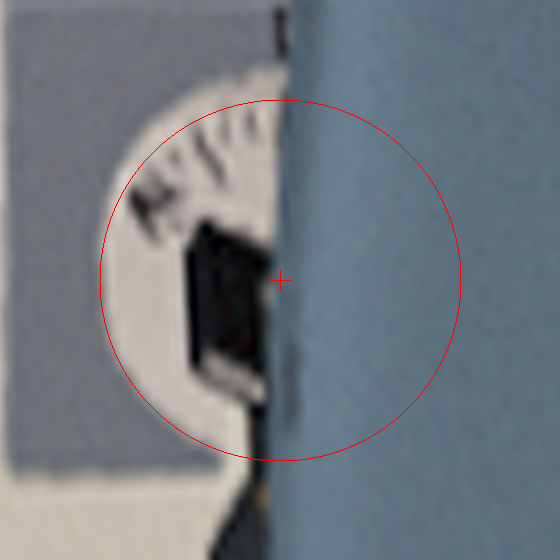

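View pics/d8.png

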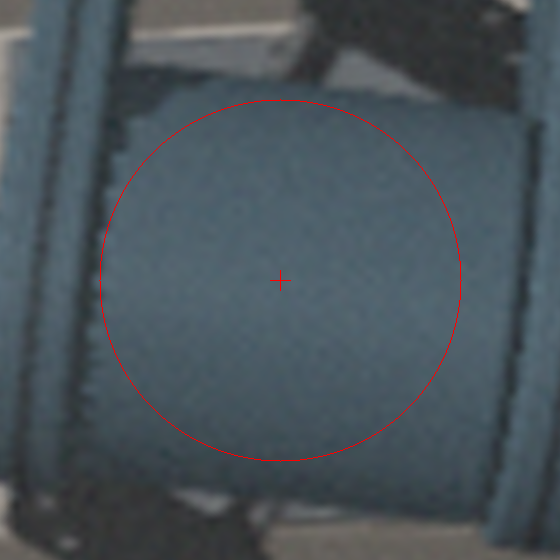

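Call:
arm_command(
  series=[
    {"slide": [0, 0, 0], "dr": [0, 0, 0], "jaw": 25},
    {"slide": [0, 0, 0], "dr": [0, 0, 0], "jaw": 50},
    {"slide": [0, 0, 0], "dr": [0, 0, 0], "jaw": 50},
    {"slide": [0, 0, 0], "dr": [0, 0, 0], "jaw": 50},
    {"slide": [0, 0, 0], "dr": [0, 0, 0], "jaw": 50},
  ],
)

```text
time: 15.8
ee_pos: [0.6231, -0.0133, 0.1319]
tool_rot: [-2.672, 0.247, 1.082]
ft_force: [0.6, 0.8, -0.4]
opening: 0.0422
```

```bash
python3 tgt.py -30 .06
```

```text
n [ 0.4996 -0.0209  0.866 ] target [ 0.6584 -0.0152  0.1924] slide [ 0.0353 -0.0019  0.0605] dr units [-0.077 -0.023 -0.147] ang 1.0
cur jaw angle->bar -29.006189622277915 toolz.n -0.9999957817463224 along-n offset of TCP -0.010102451805808812 in-plane 0.0004396008507194085 0.0003656106272668693 [-0.163  0.823  0.929 -0.065  1.912  0.379] t 15.8
```

Call:
arm_command(
  series=[
    {"slide": [0.006, -0.0003, 0.0104], "dr": [0, 0, 0], "jaw": 50},
    {"slide": [0.0075, -0.0003, 0.013], "dr": [0, 0, 0], "jaw": 50},
    {"slide": [0.01, -0.0005, 0.0173], "dr": [0, 0, 0], "jaw": 50},
    {"slide": [0.01, -0.0005, 0.0173], "dr": [0, 0, 0], "jaw": 50},
    {"slide": [0.005, 0, 0.02], "dr": [0, 0, 0], "jaw": 50},
  ],
)

```text
time: 16.22
ee_pos: [0.659, -0.0146, 0.2081]
tool_rot: [-2.66, 0.25, 1.085]
ft_force: [0.2, -0.7, -0.3]
opening: 0.0463
```

Call:
arm_command(
  series=[
    {"slide": [-0.015, 0, 0.02], "dr": [0, -0.5, 0], "jaw": 50},
    {"slide": [-0.025, 0, 0.015], "dr": [0, -0.8, 0], "jaw": 50},
    {"slide": [-0.03, 0, 0.01], "dr": [0, -0.8, 0], "jaw": 50},
    {"slide": [-0.035, 0, 0], "dr": [0, -0.8, 0], "jaw": 50},
    {"slide": [-0.035, 0, 0], "dr": [0, -0.8, 0], "jaw": 50},
  ],
)

```text
time: 16.63
ee_pos: [0.5268, -0.0166, 0.2399]
tool_rot: [-3.006, 0.055, 1.033]
ft_force: [0.8, -0.7, 0.9]
opening: 0.0465
```

Call:
arm_command(
  series=[
    {"slide": [-0.03, 0, 0], "dr": [0, -0.5, 0], "jaw": 50},
    {"slide": [-0.03, 0, 0], "dr": [0, -0.5, 0], "jaw": 50},
    {"slide": [-0.02, 0, 0], "dr": [0, 0, 0], "jaw": 50},
    {"slide": [0, 0, 0], "dr": [0, 0, 0], "jaw": 50},
  ],
)

```text
time: 16.97
ee_pos: [0.4334, -0.0145, 0.2421]
tool_rot: [-3.108, -0.003, 1.03]
ft_force: [0.5, 1.0, -0.3]
opening: 0.0466
```

```bash
python3 st.py; python3 -c "
from h import *
s=snap('scene','scene9')['pixels']; snap('top','top9')
cv2.imwrite('pics/g9.png',cv2.resize(s[100:340,150:550,::-1],(800,480),interpolation=2))"; python3 dial.py scene d9; python3 tube.py scene .1 .17
```

```text
16.9667 [-0.3014  0.0481  1.7304  0.0111  1.3953  0.237 ] [ 0.4334 -0.0145  0.2421] [-3.1077e+00 -3.0000e-03  1.0302e+00] [ -0.11 -32.06 -28.03   0.08   0.08  -0.18] [-0.014 -0.092 -0.022] [ 0.5  1.  -0.3]
bar 143 0.05272373544056427 ((-0.000820942223072052, 0.00010431371629238129), (0.0138194365426898, 0.06329534202814102), 61.146358489990234)
[-8.1346685e-04  7.5966040e-05] 150.94005
307 [ 0.41428463 -0.09752987  0.10064756] [0.46861422 0.08130023 0.15945311] midY -0.008114823212867099
-0.12 45 xmid 0.4453 x 0.434 0.4567 zmax 0.1573
-0.085 61 xmid 0.4427 x 0.4268 0.4585 zmax 0.1576
-0.07 61 xmid 0.4414 x 0.4143 0.4686 zmax 0.1528
0.04 40 xmid 0.4493 x 0.4405 0.4582 zmax 0.1528
0.055 61 xmid 0.4512 x 0.4408 0.4615 zmax 0.1576
0.075 29 xmid 0.4508 x 0.4387 0.4629 zmax 0.156
```

View pics/d9.png

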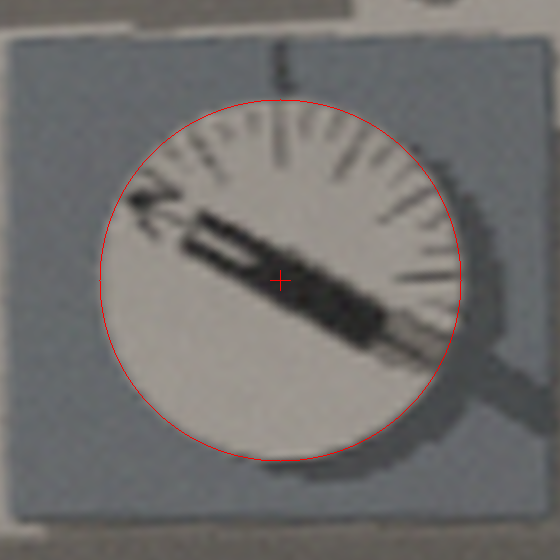

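View pics/g9.png

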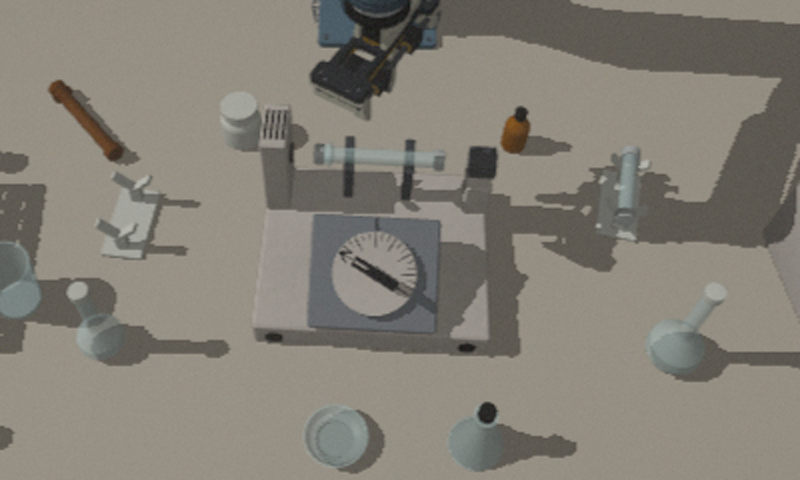

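```bash
python3 -c "
from h import *
s=manip.get_state(); print(s['joint_velocities'].round(3)); print(manip.finish_job())"
```

```text
[ 0.005  0.062 -0.059 -0.001 -0.011  0.002]
the job is handed in; nothing more can be done
None
```

I put the long tube into both V supports of the polarimeter with its bulged end towards the lamp housing. I then turned the dial from about 125° to about 60°, let go and backed the arm off, and handed the job in at about 17 s of the 58 s allowed.

- **Tube:** In the last picture it lies level in both supports, about 2 mm off the midpoint along the bed. It touched down lightly, at about 3 N on the wrist, before I opened the jaws.
- **Dial:** The scale's 60° mark sits at the index line. The grip bar's angle gives about 61° in the same picture, so the two checks differ by about 1° but are both within 3°.
- **Other things:** In the last scene view, the short tube and the other bench items in frame stand where they did. I compared this by eye and did not measure it.
- **Robot at hand-in:** The gripper was open about 90 mm above the tube, touching nothing. The joints still showed a small residual motion of up to 0.06 rad/s.
- **Disagreement on the way:** On some downward moves the arm drifted up to about 1 cm and tilted slightly. I corrected this before the grasp and before the tube went into the supports.

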